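# Hang the clean frying tools on the rail with S-hooks

### The job

Set up the frying station: slide open the door of the utensil case over the clean frying tools, and hang every tool in there on the rail, each on its own S-hook: take a hook off the rail, catch the tool by the hole in its handle, and hang hook and tool back on the rail. The tools are sanitised, so handle them with the hooks only, never with the fingers; leave the spare hooks on the rail and the other things alone, and slide the case's doors fully shut when all the tools are out and hanging.

Things in the scene. Friction and masses are not known exactly. Their poses are not given: they have to be found in the camera images.
- turner: Slotted turner: its blade is a rectangle 66 mm long and 54 mm wide with five dark slots, 4 mm thick. Bare steel, 70 to 120 g, 176 mm long; may be absent. It rests on its flat blade in a 3 mm shallow tray in one compartment of the case; a neck climbs at 50 degrees, then a strip handle (18 x 3 mm) at 14 degrees, its end free in the air. Origin: centre of the blade's underside; x from handle to blade tip; z up.
- turner_hole (a point): Centre of the round hole, 16 mm across, in the turner's handle end (a ring 27 mm across, 3 mm thick: the steel ends 13.5 mm beyond this point). It lies at x = -129 mm, z = +56 mm from the tool's origin, clear above the case's floor. Axes as the tool's.
- scraper: Scraper: its blade is a plain narrow rectangle 66 mm long and 38 mm wide, 4 mm thick. Bare steel, 70 to 120 g, 176 mm long; may be absent. It rests on its flat blade in a 3 mm shallow tray in one compartment of the case; a neck climbs at 50 degrees, then a strip handle (18 x 3 mm) at 14 degrees, its end free in the air. Origin: centre of the blade's underside; x from handle to blade tip; z up.
- scraper_hole (a point): Centre of the round hole, 16 mm across, in the scraper's handle end (a ring 27 mm across, 3 mm thick: the steel ends 13.5 mm beyond this point). It lies at x = -129 mm, z = +56 mm from the tool's origin, clear above the case's floor. Axes as the tool's.
- skimmer: Skimmer: its blade is a round disc 66 mm across with dark perforations, 4 mm thick. Bare steel, 70 to 120 g, 176 mm long; may be absent. It rests on its flat blade in a 3 mm shallow tray in one compartment of the case; a neck climbs at 50 degrees, then a strip handle (18 x 3 mm) at 14 degrees, its end free in the air. Origin: centre of the blade's underside; x from handle to blade tip; z up.
- skimmer_hole (a point): Centre of the round hole, 16 mm across, in the skimmer's handle end (a ring 27 mm across, 3 mm thick: the steel ends 13.5 mm beyond this point). It lies at x = -129 mm, z = +56 mm from the tool's origin, clear above the case's floor. Axes as the tool's.
- hook1: S-hook on the rail, one of four alike: black-coated wire 5 mm thick, 30 g, 109 mm long. Its origin is the centre of the upper bend, 9.5 mm below the rail's axis as it hangs; at the start x points away from the robot, square to the rail, z up. Shape: see hook2; handling: see hook3.
- hook2: S-hook like hook1. Wire centreline in its own x-z plane (mm): upper tip (-17,-4); upper bend of radius 17 about the origin, crown (0,17); limb from (17,0) straight down to (17,-24); diagonal to (-17,-46); down to (-17,-70); lower bend of radius 17, bottom at (0,-87), where a hung tool's hole settles; up to (17,-70) and the lower tip (17,-66).
- hook3: S-hook like hook1. The upper bend is open on the -x side, between its tip and the diagonal; the lower bend is open upward, its tip on the +x side. To take it off the rail lift it 28 mm, then move it to +x; to hang it, the reverse. Its limb, on the rail's far side, can be pinched from above with the fingers closing along the rail.
- hook4: S-hook on the rail, black-coated wire 5 mm thick, 30 g, just like the other three. Shape and axes: see hook2 and hook3.
- rail_mid (a point): Middle of the hanging rail: a round steel bar 10 mm thick, 312 mm long, level along this frame's y, axis 290 mm above the table, on two posts 155 mm either side of this point, over a drip tray 12 mm high that reaches from 35 mm in front of it to 95 mm behind it. x points across the rail, away from the robot; z up. Rail and tray are fixed.
- door_left (a joint): Sliding door over the left (+y) half of the case: clear pane in an aluminium frame, 302 x 250 mm, in the lower track. 0 m = fully shut, 0.215 m = slid right (-y) as far as it goes, under the other. About 2 N moves it; it stays where left. Fully open, it still covers the 36 mm beside the case's middle wall. Door undersides: left 78, right 88 mm above the table.
- door_left_pull (a point): Middle of the top edge of the left door's black pull, an upright fin 80 mm long (x), 12 mm thick (y), near the door's outer (left (+y)) end; its top is 120 mm above the table, 36 mm above the door. y: the line of sliding. The fixed case is 320 mm deep (x), 510 mm long (y); front and back walls 96 mm high, inner floor at 6 mm; front wall's inner face 95 mm nearer the robot than this point.
- door_right (a joint): Sliding door over the right (-y) half of the case: clear pane in an aluminium frame, 302 x 250 mm, in the upper track. 0 m = fully shut, 0.215 m = slid left (+y) as far as it goes, over the other. About 2 N moves it; it stays where left. Fully open, it still covers the 36 mm beside the case's middle wall. Door undersides: left 78, right 88 mm above the table.
- door_right_pull (a point): Middle of the top edge of the right door's black pull, an upright fin 80 mm long (x), 12 mm thick (y), near the door's outer (right (-y)) end; its top is 120 mm above the table, 26 mm above the door. y: the line of sliding. The fixed case is 320 mm deep (x), 510 mm long (y); front and back walls 96 mm high, inner floor at 6 mm; front wall's inner face 195 mm nearer the robot than this point.
- sauce_pot1: White sauce pot, 68 mm across and 45 mm high, in the other compartment of the case; not part of the job. Origin: centre of its underside.
- sauce_pot2: Second such sauce pot; not part of the job. Origin: centre of its underside.
- squeeze_bottle: White squeeze bottle, 60 mm across, 170 mm high; not part of the job. Origin: centre of its underside.
- shaker: Steel shaker, 54 mm across, 80 mm high; not part of the job. Origin: centre of its underside.
- takeaway_box1: Closed kraft takeaway box, 110 x 90 x 59 mm; not part of the job. Origin: centre of its underside.
- takeaway_box2: Second such takeaway box; not part of the job. Origin: centre of its underside.
- pepper_jar: Amber jar with steel cap, 60 mm across, 90 mm high; not part of the job. Origin: centre of its underside.
- pastry_brush: Pastry brush, 190 mm long, lying down; not part of the job. Origin: middle of its underside.

How it is judged:
On the way, in this order (a step that is already met when the one before it is completed fails the run):
1. a door of the case is slid open (value of joint any of door_left, door_right above 0.15 m), for 0.2 s.
2. every tool hangs by its hole in the lower bend of a hook of its own, and all the hooks are on the rail ((distance between turner_hole and hook1 below 0.1 m or distance between turner_hole and hook2 below 0.1 m or distance between turner_hole and hook3 below 0.1 m or distance between turner_hole and hook4 below 0.1 m) and height (world z) of each of turner_hole, scraper_hole, skimmer_hole above 0.15 m and (distance between scraper_hole and hook1 below 0.1 m or distance between scraper_hole and hook2 below 0.1 m or distance between scraper_hole and hook3 below 0.1 m or distance between scraper_hole and hook4 below 0.1 m) and (distance between skimmer_hole and hook1 below 0.1 m or distance between skimmer_hole and hook2 below 0.1 m or distance between skimmer_hole and hook3 below 0.1 m or distance between skimmer_hole and hook4 below 0.1 m) and x of hook1 in the frame of rail_mid between -0.012 and 0.012 m and z of each of hook1, hook2, hook3, hook4 in the frame of rail_mid above -0.015 m and x of hook2 in the frame of rail_mid between -0.012 and 0.012 m and x of hook3 in the frame of rail_mid between -0.012 and 0.012 m and x of hook4 in the frame of rail_mid between -0.012 and 0.012 m and distance between turner_hole and scraper_hole above 0.03 m and distance between each of scraper_hole, turner_hole and skimmer_hole above 0.03 m), for 0.3 s.
At the end, for the whole second after the job is handed in: Every tool hangs by its hole in the bottom of a hook's lower bend (hole within 100 mm of the hook's origin, over 150 mm up), holes over 30 mm apart; all four hooks hang on the rail (12 mm sideways, at most 15 mm below its axis); both doors shut within 12 mm (all of step 2 and value of joint each of door_left, door_right below 0.012 m); the robot touches nothing.
It fails at once if a clean tool is touched by the gripper or the arm (over 1 N) (contact force between any of the fingers, the arm and turner above 1 N or contact force between any of the fingers, the arm and scraper above 1 N or contact force between any of the fingers, the arm and skimmer above 1 N).
It fails at once if one of the other things is shifted by more than 40 mm (distance of any of sauce_pot1, sauce_pot2, squeeze_bottle, shaker, takeaway_box1, takeaway_box2, pepper_jar, pastry_brush from where it was at the start of the episode above 0.04 m).
Of turner, scraper, skimmer only 2 to 3 are there at a start; the rules pass over those that are not, and their reading is None.
At some moment in a run one of turner, scraper, skimmer may be knocked a few centimetres aside while the robot is not near it.
It also fails if it takes over 210 s, if anything falls off the work surface, if the arm or the gripper's body presses on something with over 40 N, if the wrist force passes 120 N, or if a joint passes its speed limit or range.

### The arm

A 7-joint arm with a two-finger parallel gripper is mounted at the origin on the work surface. World frame = base frame: x ahead of the robot, y to its left, z up, the work surface at z = 0. Lengths are in m, angles in rad, forces in N, time in s.
With the tool pointing down it reaches from about 0.4 to 0.925 m from the base axis. Payload 5.6 kg.
Tool frame: the origin (TCP) lies midway between the tips of the shut fingers; the grasp point (between the pads) lies arm.grip_point_offset behind it (arm.grip_point_offset is the distance from the TCP to the grasp point, in m); z points along the fingers, y is the line along which they close (so a half turn about z gives the same grasp; the last joint's range is limited). The gripper opens to 85 mm and grips with 20 to 120 N. Pads are 22 mm wide; open, the fingers measure 114 mm over their backs; the gripper's body (76 mm by 85 mm) begins 54 mm behind the grasp point. The pads swing forward as they close: fully open they stand 13 mm farther back than shut.
Start: joints at [-1.377, 0.468, -0.012, 1.603, 0.006, 1.071, -0.056], TCP at [0.153, 0.632, 0.231] pointing down, gripper open.
Joint ranges: [-2.53, 2.53], [-0.31, 2.02], [-1.57, 1.55], [0.28, 2.44], [-1.29, 4.43], [0.15, 1.84], [-2.92, 2.92]. Speed limits (rad/s): [2.57, 2.57, 3.14, 3.14, 3.14, 3.14, 3.14].

### API

Orientations are given as a unit quaternion [w, x, y, z].
In Python, from bench import arm, optics, workorder, finder gives the robot as it stands. The module is installed in compiled form; this text tells all that it offers.
- The arm moves only by the tool jog_arm, never from a script. Its argument "moves" is one flat list of numbers, 5 for each row, row after row: the shift along the tool's x, y, z in m, then the turn about the tool's z in rad, then the opening, from -1 (shut) to 1 (fully open), so that 0 is half open. A call has 1 to 20 rows; each row shifts and turns the commanded pose from where the row before left it, along the tool's axes as they then stand; what a row does not reach is not made up. A row lasts 1/8 s, in which the tool goes at most 62.5 mm and 10.7 degrees, less where a joint would pass 70% of its speed; a pose out of reach is approached as far as the arm can. A call is refused whole if a number of a shift passes 0.0625 or a number of a turn 0.188, either way. A call with a gripper value outside its range is refused whole. The fingers move at their own pace and stop on an object; "newtons" is the grip in N (left out, the last holds). Time passes only in rows, so rows that do not move let the fingers close. It gives the time, the measured TCP pose, the force, the opening and the grip force at its end, in the units of the state.
- arm.observe(): the state, without advancing time (a new reading comes with each control period).
- optics.capture(name): name is "side" or "top"; returns the picture (420x560x3 uint8, red, green, blue); there is no depth.
- optics.calibration(name): a dict with "camera_matrix" (3x3 intrinsics, pixels), "extrinsics" (4x4, takes a point from world to camera coordinates). Camera axes: x right, y down, z forward; pixel columns grow to the right and rows downward; lengths in m; the calibration is good to about 2 mm. A picture is of the moment at which its call begins. calibration takes no time and is no camera call.
- workorder.finish_job(): hands the job in; it is judged then, once.
Trained networks look in the newest picture that a camera, given by its name, has taken for a name from the list of things; names that differ only in an ending like _2 or _b are one class to them, and where a whole thing is asked for, a point or a joint stands for the part that bears it (a point fixed in the world has none). Each returns a list of dicts, best first, with "score" (0 to 1); they miss things now and then, are a little off and sometimes report something else, mostly with a low value. They report only what shows in the picture. A call takes as long as a camera call.
- finder.search_frame(camera, label): "location" ([column, row] in pixels, amid what is visible of it).
- finder.regions_of(camera, label): "region" (420x560 bool, what is visible of it) and "location" ([column, row] in pixels, amid what is visible of it).
- finder.spot_point(camera, label): "location" ([column, row] in pixels: a listed point, or the origin of a listed thing).
The state is a dict: "time_s": time; "qpos": joint angles; "dq": joint speeds; "effort": joint torques, N m; "position": TCP position; "tcp_rot": TCP orientation; "wrist_force": force on the tool from outside, world axes, zero at the start; "ft_torque": the same for the moment, N m; "opening": finger opening in m; "gripper_force": force on a finger pad.
Only numpy, scipy, OpenCV 4.12 (cv2) and the standard library are available. Lean on these libraries where they do the work, as an engineer would, in place of code of your own. Each camera call takes 0.05 s, during which the arm holds its last target. There are 200 camera calls.

## Working session

There is one attempt and no reset: what is moved stays moved. The work goes in short steps, Python scripts to look and compute and a tool call to move; the robot and the scene stay as the last step left them, time stands still between calls to the robot, and variables do not carry over. Pictures are saved under pics/ and viewed, at most 14 in all, crops included, and the job is handed in when it is done.

Besides the shell and the picture viewer there is one more tool, called after "Call:" as a command line: name --argument value ..., lists and objects as JSON in quotes. jog_arm: Moves the arm, as the interface text tells. Its arguments: {"type":"object","properties":{"moves":{"type":"array"},"newtons":{"type":"number"}},"required":["moves"]}

```bash
mkdir -p pics
cat > h.py <<'E'
import numpy as np, cv2
from bench import arm, optics, workorder, finder
def cal(c):
    k=optics.calibration(c); return np.array(k["camera_matrix"]),np.array(k["extrinsics"])
def proj(c,p):
    K,E=cal(c); q=K@(E[:3,:3]@np.array(p,float)+E[:3,3]); return q[:2]/q[2]
def ray(c,px):
    K,E=cal(c); d=E[:3,:3].T@np.linalg.inv(K)@np.array([px[0],px[1],1.]); o=-E[:3,:3].T@E[:3,3]; return o,d/np.linalg.norm(d)
def atz(c,px,z):
    o,d=ray(c,px); return o+d*(z-o[2])/d[2]
def tri(a,b):
    (o1,d1),(o2,d2)=ray("top",a),ray("side",b)
    t=np.linalg.lstsq(np.c_[d1,-d2],o2-o1,rcond=None)[0]; p,q=o1+d1*t[0],o2+d2*t[1]; return (p+q)/2,np.linalg.norm(p-q)
def snap(c,n):
    im=optics.capture(c); cv2.imwrite(f"pics/{n}.png",im[:,:,::-1]); return im
E
python3 - <<'E'
from h import *
np.set_printoptions(precision=3,suppress=True)
s=arm.observe();print(s["time_s"],s["position"],s["tcp_rot"],s["opening"],arm.grip_point_offset)
for c in("top","side"):
    snap(c,c+"0");print(c,ray(c,(280,210)))
for l in ["rail_mid","door_left_pull","door_right_pull","hook1","turner_hole","scraper_hole","skimmer_hole","turner","scraper","skimmer"]:
    for c in("top","side"):
        print(l,c,[(round(r["score"],2),np.round(r["location"]).tolist()) for r in finder.spot_point(c,l)[:5]])
E
```

```text
0.0 [0.152 0.631 0.23 ] [-0.     0.118  0.993 -0.001] 0.08565227634401731 0.0187
top (array([0.325, 0.037, 1.532]), array([ 0.165, -0.029, -0.986]))
side (array([ 0.156, -1.024,  0.92 ]), array([ 0.29 ,  0.782, -0.552]))
rail_mid top [(0.95, [392.0, 229.0])]
rail_mid side [(0.72, [305.0, 253.0])]
door_left_pull top [(0.74, [128.0, 235.0])]
door_left_pull side [(0.61, [225.0, 160.0]), (0.47, [310.0, 272.0])]
door_right_pull top [(0.68, [271.0, 190.0])]
door_right_pull side [(0.8, [305.0, 224.0])]
hook1 top [(0.59, [353.0, 229.0]), (0.53, [378.0, 232.0]), (0.5, [433.0, 228.0]), (0.45, [408.0, 229.0])]
hook1 side [(0.7, [322.0, 299.0]), (0.7, [308.0, 271.0]), (0.69, [277.0, 228.0]), (0.54, [291.0, 250.0])]
turner_hole top [(0.74, [392.0, 179.0])]
turner_hole side []
scraper_hole top []
scraper_hole side [(0.17, [246.0, 363.0])]
skimmer_hole top []
skimmer_hole side []
turner top [(0.35, [126.0, 236.0])]
turner side []
scraper top []
scraper side []
skimmer top []
skimmer side []
```

View pics/top0.png

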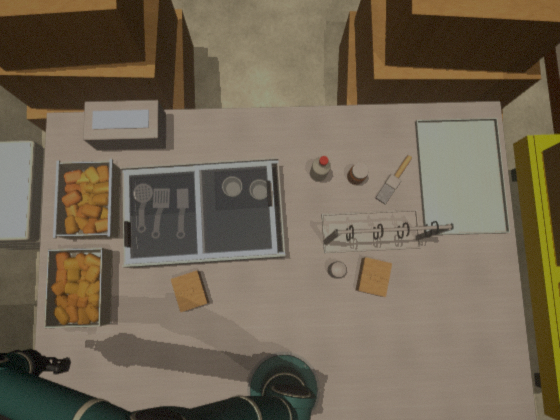

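View pics/side0.png

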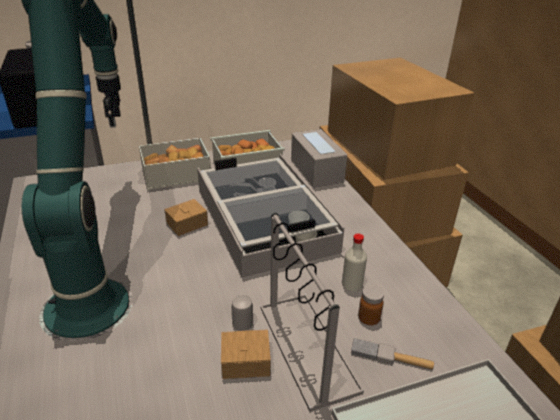

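Run:
```python
from h import *
np.set_printoptions(precision=3,suppress=True)
print("rail",tri((392,229),(305,253)),atz("top",(392,229),.29))
print("dl",tri((128,235),(225,160)),atz("top",(128,235),.12))
print("dr",tri((271,190),(305,224)),atz("top",(271,190),.12))
for x in (353,378,408,433): print(atz("top",(x,229),.28))
for p in ((322,299),(308,271),(277,228),(291,250)):
    o,d=ray("side",p); print(o+d*(.28-o[2])/d[2])
```

```text
rail (array([ 0.475, -0.305,  0.294]), np.float64(0.009946971183651293)) [ 0.471 -0.305  0.29 ]
dl (array([0.496, 0.465, 0.124]), np.float64(0.0006679586104795708)) [0.496 0.467 0.12 ]
dr (array([0.624, 0.021, 0.118]), np.float64(0.003604487273251515)) [0.626 0.021 0.12 ]
[ 0.475 -0.2    0.28 ]
[ 0.473 -0.269  0.28 ]
[ 0.471 -0.352  0.28 ]
[ 0.469 -0.421  0.28 ]
[ 0.466 -0.429  0.28 ]
[ 0.471 -0.346  0.28 ]
[ 0.461 -0.185  0.28 ]
[ 0.463 -0.271  0.28 ]
```

The top view shows all three tools in the left compartment, with blades away from the robot and handle ends near rows 230-237 (columns 143, 158 and 180). Their order from left is skimmer, turner, scraper. Four hooks hang on the rail at columns 350, 378, 404 and 432. The left pull is the black fin at (128,235). The side view shows the rail in front and a clear approach.

```bash
cat >> h.py <<'E'
def yaw(R=None):
    w,x,y,z=arm.observe()["tcp_rot"]
    ya=np.array([2*(x*y-w*z),1-2*(x*x+z*z)]); return np.arctan2(-ya[0],ya[1])
def plan(target,psi):
    """turn first (tool z), then shifts in tool axes at the new yaw"""
    s=arm.observe(); d=np.array(target)-s["position"]; c,n=np.cos(psi),np.sin(psi)
    X=np.array([-c,-n,0]);Y=np.array([-n,c,0])
    print("t%.1f pos"%s["time_s"],np.round(s["position"],4),"yaw %.3f op %.4f"%(yaw(),s["opening"]),"TURN %.3f SHIFT x %.4f y %.4f z %.4f"%(-(psi-yaw()),d@X,d@Y,-d[2]))
E
python3 - <<'E'
from h import *
np.set_printoptions(precision=3,suppress=True)
for p in ((122,168),(283,160),(285,258),(124,267)): print(atz("top",p,.096))
im=cv2.imread("pics/top0.png")
a=cv2.resize(im[155:275,110:295],None,fx=4,fy=4,interpolation=cv2.INTER_CUBIC)
cv2.imwrite("pics/c1.png",a)
b=cv2.resize(im[195:265,310:465],None,fx=5,fy=5,interpolation=cv2.INTER_CUBIC)
cv2.imwrite("pics/c2.png",b)
plan((.496,.466,.15),.06)
E
```

```text
[0.717 0.497 0.096]
[ 0.729 -0.021  0.096]
[ 0.413 -0.017  0.096]
[0.4   0.484 0.096]
t1.1 pos [0.153 0.632 0.231] yaw -0.237 op 0.0854 TURN -0.297 SHIFT x -0.3329 y -0.1862 z 0.0813
```

View pics/c1.png

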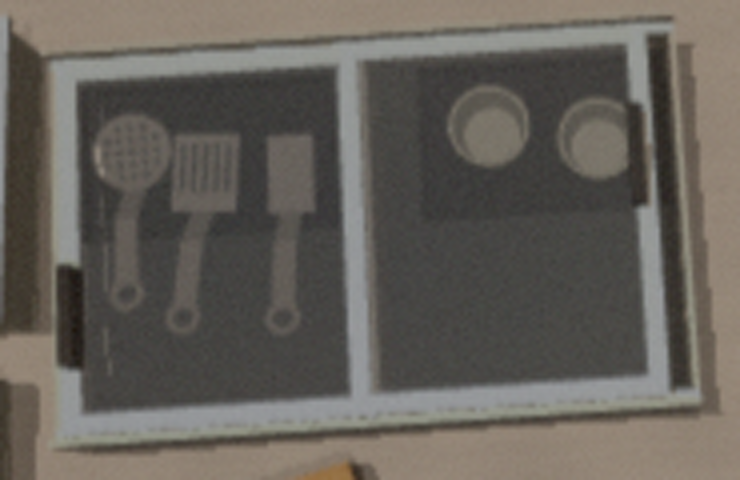

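View pics/c2.png

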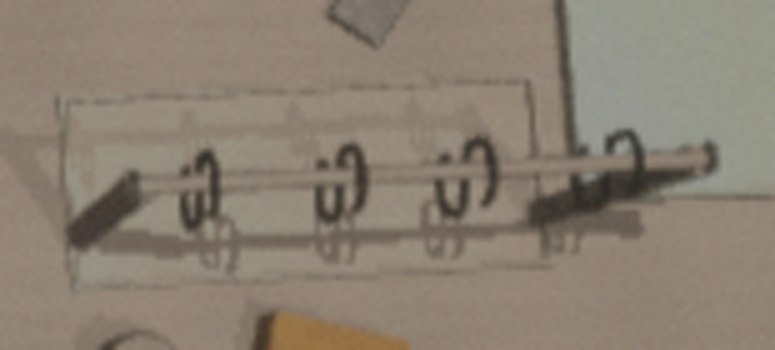

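The crop puts the hole centres at about (125,290), (182,318) and (282,318) in crop pixels. The right door looks about 28 mm ajar. The rail crop shows four hooks with their bends opening toward the robot, limbs on the far side. Next I move to the left pull.

Call:
jog_arm --moves '[0,0,0,-0.135,0,0,0,0,-0.135,0,-0.057,-0.03,0,0,0,-0.057,-0.03,0,0,0,-0.057,-0.03,0.016,0,0,-0.057,-0.03,0.016,0,0,-0.057,-0.03,0.016,0,0,-0.055,-0.026,0.016,0,0,0,0,0.016,0,0,0,0,0,0,0,0,0,0,0,0]' --newtons 40

```text
time_s: 2.48
position: [0.4826, 0.4757, 0.1548]
tcp_rot: [-0.0, -0.018, 1.0, 0.001]
wrist_force: [0.1, 0.0, -0.7]
opening: 0.0425
gripper_force: 0.0
```

Run:
```python
from h import *
plan((.496,.466,.094),.03)
```

```text
t2.5 pos [0.4826 0.4757 0.1548] yaw 0.036 op 0.0425 TURN 0.006 SHIFT x -0.0131 y -0.0101 z 0.0608
```

Call:
jog_arm --moves '[-0.013,-0.01,0,0,0,0,0,0.03,0,0,0,0,0.03,0,0,0,0,0,0,-1,0,0,0,0,-1,0,0,0,0,-1,0,0,0,0,-1,0,-0.015,0,0,-1,0,-0.03,0,0,-1,0,-0.03,0,0,-1,0,-0.03,0,0,-1,0,-0.03,0,0,-1,0,-0.03,0,0,-1,0,-0.03,0,0,-1,0,-0.015,0,0,-1,0,0,0,0,-1]'

```text
time_s: 4.47
position: [0.5054, 0.263, 0.0953]
tcp_rot: [0.003, -0.019, 1.0, 0.006]
wrist_force: [4.2, 22.5, -12.7]
opening: 0.0111
gripper_force: 42.1
```

Run:
```python
from h import *
plan((.496,.25,.094),.03); print(arm.observe()["gripper_force"],arm.observe()["wrist_force"])
```

```text
t4.5 pos [0.5054 0.263  0.0953] yaw 0.037 op 0.0111 TURN 0.007 SHIFT x 0.0097 y -0.0127 z 0.0013
42.146644592285156 [  4.20469673  22.46049537 -12.69081817]
```

Call:
jog_arm --moves '[0,0.005,0,0,-1,0,0,0,0,0,0,0,0,0,0,0,0,0,0,0,0,0,-0.05,0,0,0,0,-0.06,0,0,0,-0.0,-0.06,0,0,0,-0.06,-0.06,0,-0.4,0,-0.06,0,0,-0.4,0,-0.06,0,0,-0.4,0,-0.06,0,0,-0.4,0,-0.06,0,0,-0.4,0,-0.06,0,0,-0.4,0,0,0,0,-0.4]'

```text
time_s: 6.22
position: [0.5148, -0.0906, 0.3087]
tcp_rot: [0.0, -0.011, 1.0, -0.001]
wrist_force: [-0.2, 0.5, -0.7]
opening: 0.0258
gripper_force: 0.0
```

Run:
```python
from h import *
np.set_printoptions(precision=4,suppress=True)
im=snap("top","top1"); sd=snap("side","side1")
for l in ["turner_hole","scraper_hole","skimmer_hole","turner","scraper","skimmer","rail_mid","hook1","door_left_pull","door_right_pull"]:
    r={c:[(round(r["score"],2),np.round(r["location"],1).tolist()) for r in finder.spot_point(c,l)[:4]] for c in("top","side")}
    print(l,r)
    if r["top"]and r["side"] and l!="hook1": print("    ",tri(r["top"][0][1],r["side"][0][1]), atz("top",r["top"][0][1],.065))
a=cv2.resize(im[155:275,110:295],None,fx=4,fy=4,interpolation=cv2.INTER_CUBIC)
b=cv2.resize(sd[150:260,180:345],None,fx=4,fy=4,interpolation=cv2.INTER_CUBIC)
cv2.imwrite("pics/c3.png",a[:,:,::-1]);cv2.imwrite("pics/c4.png",b[:,:,::-1])
plan((.49,-.2,.35),.03)
```

```text
turner_hole {'top': [(0.92, [156.6, 235.2])], 'side': [(0.58, [229.9, 181.1]), (0.5, [293.6, 247.3])]}
     (array([0.4953, 0.3883, 0.0811]), np.float64(0.0051399526003590955)) [0.4998 0.3917 0.065 ]
scraper_hole {'top': [(0.88, [180.7, 234.8]), (0.58, [161.3, 196.8])], 'side': [(0.26, [246.1, 361.6])]}
     (array([ 0.6029,  0.534 , -1.0725]), np.float64(0.06207741372674953)) [0.4988 0.3144 0.065 ]
skimmer_hole {'top': [(0.84, [142.8, 229.0])], 'side': [(0.56, [233.6, 178.5])]}
     (array([0.5202, 0.4379, 0.0599]), np.float64(0.003311486334446025)) [0.5211 0.4362 0.065 ]
turner {'top': [(0.86, [161.7, 197.0]), (0.47, [154.0, 231.6]), (0.46, [181.6, 236.2]), (0.22, [391.5, 226.6])], 'side': []}
scraper {'top': [(0.63, [180.0, 196.3])], 'side': []}
skimmer {'top': [(0.93, [142.0, 189.3])], 'side': [(0.45, [269.1, 185.2])]}
     (array([ 0.6645,  0.461 , -0.0065]), np.float64(0.006647864246409622)) [0.6518 0.4407 0.065 ]
rail_mid {'top': [(0.94, [395.5, 225.8]), (0.69, [191.7, 290.2]), (0.49, [375.8, 232.0]), (0.45, [143.5, 226.5])], 'side': [(0.94, [303.8, 255.8])]}
     (array([ 0.4769, -0.3133,  0.2936]), np.float64(0.004253523411314141)) [ 0.5075 -0.3786  0.065 ]
hook1 {'top': [(0.63, [376.0, 232.7]), (0.55, [141.1, 225.5]), (0.47, [406.7, 229.8]), (0.39, [348.6, 232.2])], 'side': [(0.75, [325.0, 297.1]), (0.75, [307.0, 270.1]), (0.63, [283.5, 228.4]), (0.49, [292.9, 249.6])]}
door_left_pull {'top': [(0.58, [196.2, 226.4])], 'side': [(0.78, [242.8, 186.7])]}
     (array([0.509 , 0.2554, 0.1321]), np.float64(0.01294289524114305)) [0.5245 0.2646 0.065 ]
door_right_pull {'top': [(0.49, [141.5, 224.6]), (0.3, [354.7, 176.0])], 'side': [(0.89, [303.8, 223.0])]}
     (array([ 0.6825,  0.463 , -0.183 ]), np.float64(0.2406672109683492)) [0.5356 0.4406 0.065 ]
t7.3 pos [ 0.5158 -0.0845  0.3084] yaw 0.033 op 0.0260 TURN 0.003 SHIFT x 0.0292 y -0.1146 z -0.0416
```

View pics/c3.png

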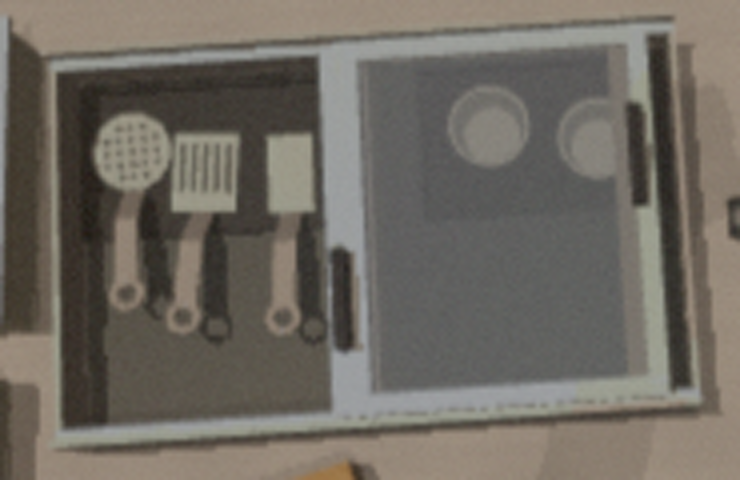

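Run:
```python
from h import *
np.set_printoptions(precision=4,suppress=True)
u=lambda x,y,ox,oy,f:(ox+(x+.5)/f-.5,oy+(y+.5)/f-.5)
C=lambda x,y:u(x,y,110,155,4); D=lambda x,y:u(x,y,310,195,5)
for n,h,b in(("skim",(126,293),(132,152)),("turn",(183,318),(206,174)),("scr",(283,318),(291,174))):
    H=atz("top",C(*h),.064);B=atz("top",C(*b),.013);v=B-H
    print(n,H,B,np.hypot(*v[:2]),"yaw",np.arctan2(v[1],v[0]), proj("side",H))
a,b=atz("top",D(137,183),.29),atz("top",D(708,156),.29)
v=a-b;print("rail",a,b,(a+b)/2,np.linalg.norm(v),"yaw",np.arctan2(-v[0],v[1]))
for h in((215,178),(362,175),(490,168),(638,160)): print(atz("top",D(*h),.2975))
for p in(a,b,(a+b)/2):print(proj("side",p))
sd=cv2.imread("pics/side1.png")
z=cv2.resize(sd[200:340,250:360],None,fx=5,fy=4,interpolation=cv2.INTER_CUBIC);cv2.imwrite("pics/c5.png",z)
```

```text
skim [0.5251 0.4419 0.064 ] [0.6519 0.4527 0.013 ] 0.1272510549145131 yaw 0.08495873402389158 [235.0521 176.7147]
turn [0.5035 0.3959 0.064 ] [0.6312 0.3903 0.013 ] 0.12780351265257803 yaw -0.044241220155813374 [232.5236 183.8336]
scr [0.5011 0.3157 0.064 ] [0.6291 0.3188 0.013 ] 0.12800954248750682 yaw 0.024320063918454347 [237.9869 195.4445]
rail [ 0.4693 -0.154   0.29  ] [ 0.4749 -0.4677  0.29  ] [ 0.4721 -0.3109  0.29  ] 0.31367512872124487 yaw 0.017875937973065605
[ 0.4699 -0.1954  0.2975]
[ 0.4692 -0.2754  0.2975]
[ 0.471  -0.3453  0.2975]
[ 0.4729 -0.4263  0.2975]
[275.982  216.4154]
[335.6034 308.3138]
[302.1442 256.741 ]
```

View pics/c5.png

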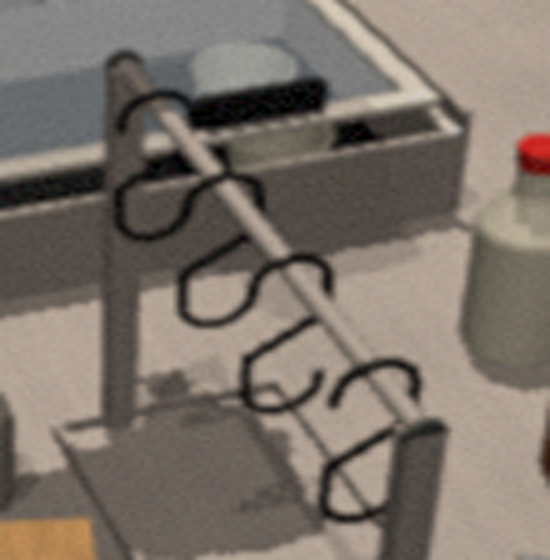

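Hole-to-blade spacing comes out at 127–128 mm against 129 mm nominal. The rail length is 314 mm against 312 mm, and its side-view projection agrees to about 1 px. So the fix is good and I go to the second hook.

Call:
jog_arm --moves '[0,0,-0.032,0.015,-0.3,0.007,-0.048,0,0,-0.3,0.007,-0.048,0,0,-0.3,0.007,-0.047,0,0,-0.3,0.007,-0.047,0,0,-0.3,0,0,0,0,-0.3,0,0,0,0,-0.3]' --newtons 80

```text
time_s: 8.2
position: [0.4913, -0.2744, 0.3402]
tcp_rot: [-0.0, -0.009, 1.0, 0.0]
wrist_force: [0.2, 1.3, 0.7]
opening: 0.0296
gripper_force: 0.0
```

Run:
```python
from h import *
plan((.491,-.275,.25),.018)
```

```text
t8.2 pos [ 0.4913 -0.2744  0.3402] yaw 0.018 op 0.0296 TURN 0.000 SHIFT x 0.0003 y -0.0006 z 0.0902
```

Call:
jog_arm --moves '[0,0,0.03,0,-0.3,0,0,0.03,0,-0.3,0,0,0.03,0,-0.3,0,0,0,0,-0.3,0,0,0,0,-1,0,0,0,0,-1,0,0,0,0,-1,0,0,0,0,-1,0,0,0,0,-1]'

```text
time_s: 9.32
position: [0.4921, -0.275, 0.2516]
tcp_rot: [0.001, -0.009, 1.0, -0.0]
wrist_force: [0.6, 1.7, 5.5]
opening: 0.0028
gripper_force: 78.3
```

Run:
```python
from h import *
plan((.491,-.275,.25),.018)
sd=snap("side","side2")
cv2.imwrite("pics/c6.png",cv2.resize(sd[180:330,240:370],None,fx=4,fy=4,interpolation=cv2.INTER_CUBIC)[:,:,::-1])
print(arm.observe()["wrist_force"],arm.observe()["gripper_force"])
```

```text
t9.3 pos [ 0.4921 -0.275   0.2516] yaw 0.018 op 0.0028 TURN 0.000 SHIFT x 0.0011 y -0.0000 z 0.0016
[1.31673051 1.131102   6.07126896] 78.33022579550743
```

View pics/c6.png

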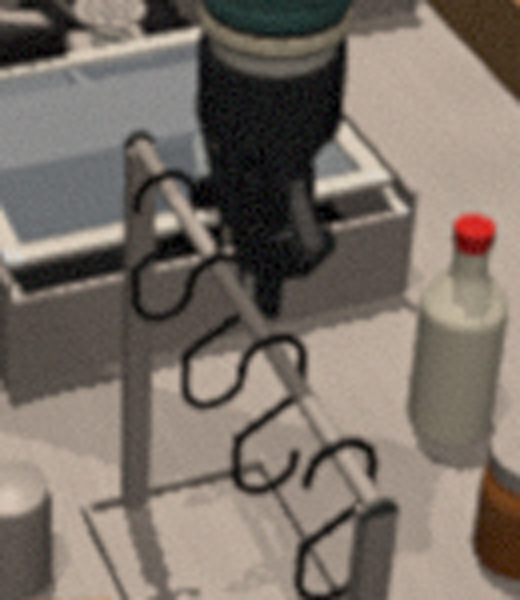

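The fingers hold the second hook's limb at (260,290) in the crop. The other hooks are untouched. I lift it and take it off on the far side.

Call:
jog_arm --moves '[0,0,-0.01,0,-1,0,0,-0.01,0,-1,0,0,-0.01,0,-1,0,0,0,0,-1,-0.02,0,0,0,-1,-0.02,0,0,0,-1,-0.025,0,0,0,-1,0,0,-0.05,0,-1,0,0,-0.05,0,-1,0,0.06,0,0,-1,0,0.06,0,0,-1,0,0.06,0,0,-1,0,0.06,0,0,-1,0,0,0,0,-1]'

```text
time_s: 11.12
position: [0.5516, -0.0276, 0.3799]
tcp_rot: [-0.0, -0.014, 1.0, 0.001]
wrist_force: [-0.4, -0.9, -0.2]
opening: 0.003
gripper_force: 78.3
```

Run:
```python
from h import *
plan((.49,-.03,.38),.018)
p=arm.observe()["position"]
sd=snap("side","side3");tp=snap("top","top3")
for c,i in(("side",sd),("top",tp)):
    q=proj(c,p);print(c,q)
    x,y=int(q[0])-50,int(q[1])-40
    print(x,y); cv2.imwrite(f"pics/c7{c}.png",cv2.resize(i[y:y+100,x:x+100],None,fx=4,fy=4,interpolation=cv2.INTER_CUBIC)[:,:,::-1])
a=cv2.imread("pics/c7side.png");b=cv2.imread("pics/c7top.png");cv2.imwrite("pics/c7.png",np.hstack([a,b]))
```

```text
t11.1 pos [ 0.5516 -0.0276  0.3799] yaw 0.028 op 0.0030 TURN 0.010 SHIFT x 0.0616 y -0.0013 z -0.0001
side [291.11250438 153.33679937]
241 113
top [291.19391163 196.52822797]
241 156
```

View pics/c7.png

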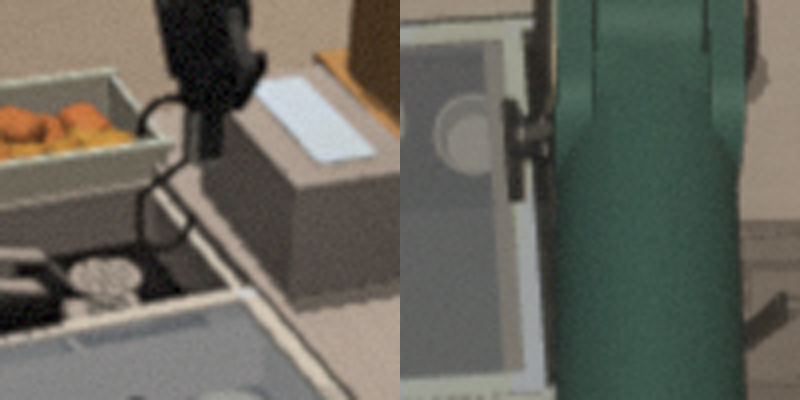

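In the side crop the hook hangs upright from the fingers. Its upper tip is at (143,135), its bottom at (163,248) and its lower tip at (193,222).

Run:
```python
from h import *
np.set_printoptions(precision=4,suppress=True)
p=arm.observe()["position"];ps=.028;n=np.array([-np.sin(ps),np.cos(ps),0]);X=np.array([np.cos(ps),np.sin(ps),0])
for nm,c,nom in(("uptip",(143,137),(-17,-5)),("bot",(163,247),(0,-87)),("shank top",(145,192),(-17,-46)),("shank low",(143,225),(-17,-70)),("lowtip",(193,220),(17,-66)),("left of upbend",(150,110),(-12,12))):
    px=(241+(c[0]+.5)/4-.5,113+(c[1]+.5)/4-.5); o,d=ray("side",px); q=o+d*(((p-o)@n)/(d@n))
    print(nm,((q-p)@X)*1e3,(q-p)[2]*1e3,"nominal",nom,"-> origin rel TCP",((q-p)@X)*1e3-nom[0],(q-p)[2]*1e3-nom[1])
```

```text
uptip -41.819705269412594 26.899926728478462 nominal (-17, -5) -> origin rel TCP -24.819705269412594 31.899926728478462
bot -27.030083190805858 -51.62302629220134 nominal (0, -87) -> origin rel TCP -27.030083190805858 35.37697370779866
shank top -39.856878160171775 -10.659640450909558 nominal (-17, -46) -> origin rel TCP -22.856878160171775 35.340359549090444
shank low -40.77600826910784 -33.48593672288286 nominal (-17, -70) -> origin rel TCP -23.77600826910784 36.51406327711714
lowtip -7.225475385416378 -35.94688420122366 nominal (17, -66) -> origin rel TCP -24.225475385416377 30.05311579877634
left of upbend -37.633851615829975 44.06160249587276 nominal (-12, 12) -> origin rel TCP -25.633851615829975 32.06160249587276
```

Call:
jog_arm --moves '[0,0,0,-0.057,-1,0.0012,0.047,0,0,-1,0.0012,0.047,0,0,-1,0.0012,0.047,0,0,-1,0.0012,0.047,0,0,-1,0.0012,0.047,0,0,-1,0.0012,0.047,0,0,-1,0.0012,0.047,0,0,-1,0.0012,0.047,0,0,-1,0.0012,0.047,0,0,-1,0.0012,0.047,0,0,-1,0,0,0,0,-1,0,0,0,0,-1]'

```text
time_s: 12.85
position: [0.5062, 0.4318, 0.3798]
tcp_rot: [0.0, -0.036, 0.999, -0.001]
wrist_force: [-0.4, 0.0, -0.4]
opening: 0.0029
gripper_force: 78.3
```

Run:
```python
from h import *
plan((.4997,.4397,.084),.085)
```

```text
t12.8 pos [0.5062 0.4318 0.3798] yaw 0.072 op 0.0029 TURN -0.013 SHIFT x 0.0058 y 0.0084 z 0.2958
```

Call:
jog_arm --moves '[0.006,0.0085,0,-0.013,-1,0,0,0.05,0,-1,0,0,0.05,0,-1,0,0,0.05,0,-1,0,0,0.05,0,-1,0,0,0.045,0,-1,0,0,0,0,-1,0,0,0,0,-1]'

```text
time_s: 13.85
position: [0.4992, 0.4425, 0.1376]
tcp_rot: [0.001, -0.044, 0.999, 0.001]
wrist_force: [1.0, 0.2, 0.7]
opening: 0.0027
gripper_force: 78.3
```

Run:
```python
from h import *
plan((.4997,.4397,.084),.085)
sd=snap("side","side4");tp=snap("top","top4")
for l in ("skimmer_hole","turner_hole"): print(l,[(round(r["score"],2),r["location"]) for r in finder.spot_point("top",l)[:2]],[(round(r["score"],2),r["location"]) for r in finder.spot_point("side",l)[:2]])
a=cv2.resize(sd[145:225,190:290],None,fx=6,fy=6,interpolation=cv2.INTER_CUBIC)[:,:,::-1]
cv2.imwrite("pics/c8.png",a)
```

```text
t13.8 pos [0.4992 0.4425 0.1376] yaw 0.088 op 0.0027 TURN 0.003 SHIFT x -0.0003 y -0.0029 z 0.0536
skimmer_hole [(0.58, [142.8, 226.8]), (0.54, [337.3, 268.3])] [(0.5, [235.7, 178.1])]
turner_hole [(0.57, [156.5, 235.6])] [(0.7, [233.1, 182.0])]
```

View pics/c8.png

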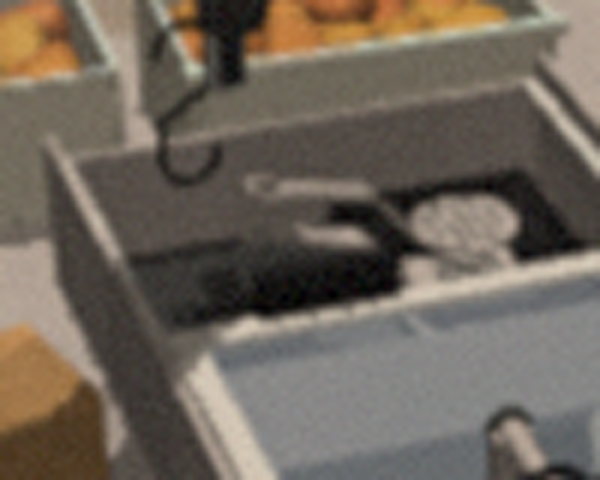

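In the side crop the skimmer ring is at (263,186) and the hook's lower tip at (217,153). Its bottom is at (187,183). I use the relative offset in the hook's plane.

```bash
cat >> h.py <<'E'
def inplane(px,p0,ps):
    "side-camera pixel -> (along X, z) in the vertical plane through p0 with yaw ps"
    n=np.array([-np.sin(ps),np.cos(ps),0]);X=np.array([np.cos(ps),np.sin(ps),0])
    o,d=ray("side",px); q=o+d*(((np.array(p0)-o)@n)/(d@n)); return (q-p0)@X,(q-p0)[2],q
E
python3 - <<'E'
from h import *
np.set_printoptions(precision=4,suppress=True)
p=arm.observe()["position"]
c=lambda x,y:(190+(x+.5)/6-.5,145+(y+.5)/6-.5)
for n,q in(("tip",(217,151)),("ring",(263,186)),("bot",(187,183)),("shank",(162,130)),("shanklow",(162,160))): print(n,inplane(c(*q),p,.088))
E
```

```text
tip (np.float64(-0.006263235595487221), np.float64(-0.03907504700420528), array([0.4923, 0.4419, 0.0979]))
ring (np.float64(0.021419065765004942), np.float64(-0.06869225641819732), array([0.5198, 0.4443, 0.0682]))
bot (np.float64(-0.02568954468194481), np.float64(-0.056425667604390606), array([0.4729, 0.4402, 0.0805]))
shank (np.float64(-0.03902451449279253), np.float64(-0.018305000796949855), array([0.4596, 0.439 , 0.1186]))
shanklow (np.float64(-0.040106095580658904), np.float64(-0.037916100198501446), array([0.4585, 0.4389, 0.099 ]))
```

Call:
jog_arm --moves '[0,-0.003,0,0,-1,0,0,0.025,0,-1,0,0,0.025,0,-1,0,0,0,0,-1,-0.008,0,0,0,-1,-0.008,0,0,0,-1,-0.008,0,0,0,-1,-0.005,0,0,0,-1,0,0,0,0,-1]'

```text
time_s: 15.28
position: [0.5277, 0.4413, 0.0854]
tcp_rot: [0.0, -0.044, 0.999, 0.0]
wrist_force: [0.0, 0.8, -1.0]
opening: 0.003
gripper_force: 78.3
```

Run:
```python
from h import *
plan((.5296,.442,.084),.085); print(arm.observe()["wrist_force"])
sd=snap("side","side5");tp=snap("top","top5")
a=cv2.resize(sd[145:225,190:290],None,fx=5,fy=5,interpolation=cv2.INTER_CUBIC)[:,:,::-1]
cv2.imwrite("pics/c9.png",a)
```

```text
t15.3 pos [0.5277 0.4413 0.0854] yaw 0.087 op 0.0030 TURN 0.002 SHIFT x -0.0020 y 0.0005 z 0.0014
[ 0.03264245  0.75153549 -1.03294926]
```

View pics/c9.png

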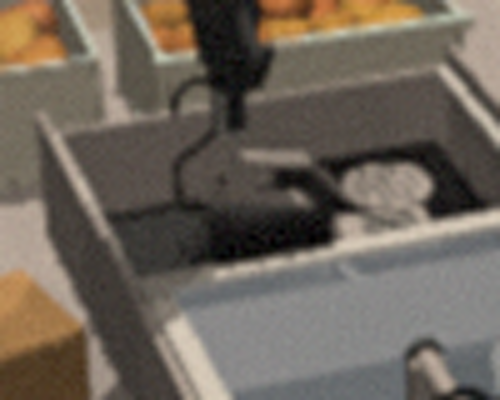

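Contact is free so far (about 1 N). The gripper's shadow hides the ring, so I raise slowly and check.

Call:
jog_arm --moves '[0,0,-0.006,0,-1,0,0,-0.006,0,-1,0,0,-0.006,0,-1,0,0,-0.006,0,-1,0,0,-0.006,0,-1,0,0,-0.006,0,-1,0,0,-0.006,0,-1,0,0,-0.006,0,-1,0,0,-0.006,0,-1,0,0,0,0,-1,0,0,0,0,-1]'

```text
time_s: 16.75
position: [0.5269, 0.4415, 0.1392]
tcp_rot: [-0.0, -0.044, 0.999, -0.0]
wrist_force: [-0.0, -0.2, -0.9]
opening: 0.0027
gripper_force: 78.3
```

Run:
```python
from h import *
plan((.5296,.442,.084),.085); print(arm.observe()["wrist_force"])
sd=snap("side","side6");tp=snap("top","top6")
a=cv2.resize(sd[135:215,190:290],None,fx=4,fy=4,interpolation=cv2.INTER_CUBIC)[:,:,::-1]
b=cv2.resize(tp[170:250,120:210],None,fx=4,fy=4,interpolation=cv2.INTER_CUBIC)[:,:,::-1]
cv2.imwrite("pics/c10.png",np.hstack([a,b]))
```

```text
t16.8 pos [0.5269 0.4415 0.1392] yaw 0.088 op 0.0027 TURN 0.003 SHIFT x -0.0027 y 0.0003 z 0.0552
[-0.00856412 -0.20520178 -0.94627924]
```

View pics/c10.png

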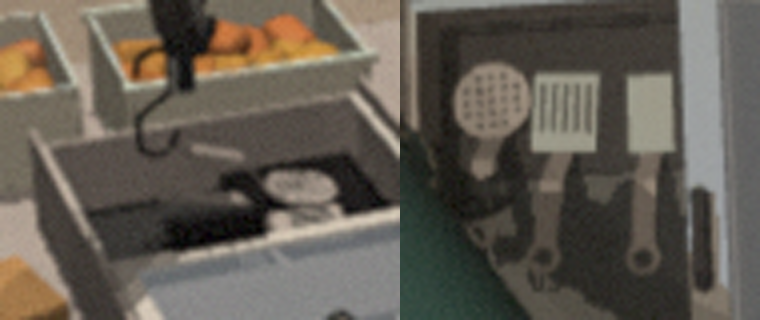

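In the side crop the skimmer's disc has shifted about 2 px, which suggests its handle is now on the hook. I raise further and check numerically.

Call:
jog_arm --moves '[0,0,-0.014,0,-1,0,0,-0.014,0,-1,0,0,-0.014,0,-1,0,0,-0.014,0,-1,0,0,-0.014,0,-1,0,0,-0.014,0,-1,0,0,-0.014,0,-1,0,0,-0.014,0,-1,0,0,-0.014,0,-1,0,0,-0.014,0,-1,0,0,-0.014,0,-1,0,0,-0.014,0,-1,0,0,-0.014,0,-1,0,0,-0.014,0,-1,0,0,-0.014,0,-1,0,0,-0.014,0,-1,0,0,-0.014,0,-1,0,0,-0.014,0,-1,0,0,-0.014,0,-1,0,0,-0.014,0,-1]'

```text
time_s: 19.35
position: [0.5271, 0.4415, 0.4203]
tcp_rot: [0.0, -0.044, 0.999, 0.0]
wrist_force: [0.6, 0.7, -1.3]
opening: 0.0026
gripper_force: 78.1
```

```bash
cat >> h.py <<'E'
def find(labels,cams=("top","side"),k=2):
    for l in labels:
        for c in cams: print(l,c,[(round(r["score"],2),np.round(r["location"],1).tolist()) for r in finder.spot_point(c,l)[:k]])
E
python3 - <<'E'
from h import *
plan((.5296,.442,.084),.085); print(arm.observe()["wrist_force"])
sd=snap("side","side7");tp=snap("top","top7")
find(["skimmer_hole","skimmer","turner_hole","turner","scraper_hole"])
p=arm.observe()["position"]
print("pred hooked hole",proj("side",p+[-.0215,0,-.053]),"blade tip",proj("side",p+[-.02,0,-.21]))
E
```

```text
t19.4 pos [0.5271 0.4415 0.4203] yaw 0.088 op 0.0026 TURN 0.003 SHIFT x -0.0025 y 0.0003 z 0.3363
[ 0.55027633  0.7147679  -1.27860709]
skimmer_hole top [(0.63, [112.3, 219.4])]
skimmer_hole side [(0.73, [226.5, 99.0])]
skimmer top [(0.57, [194.2, 291.2]), (0.53, [371.8, 276.8])]
skimmer side [(0.8, [227.7, 137.2])]
turner_hole top [(0.79, [155.4, 233.4])]
turner_hole side [(0.68, [229.2, 180.9]), (0.36, [391.7, 357.1])]
turner top [(0.8, [161.1, 195.8])]
turner side [(0.63, [267.1, 188.4])]
scraper_hole top [(0.65, [179.8, 235.2]), (0.56, [337.8, 266.2])]
scraper_hole side []
pred hooked hole [226.33085059  96.15355238] blade tip [228.66580541 140.48671788]
```

The skimmer hangs on the hook: its hole is seen within 3 px of the prediction. I carry it to the rail.

Call:
jog_arm --moves '[0,-0.015,0,0.014,-1,0,-0.03,0,0.014,-1,-0.001,-0.04,0,0.014,-1,-0.001,-0.04,0,0.014,-1,-0.001,-0.04,0,0.014,-1,-0.001,-0.04,0,0,-1,-0.001,-0.04,0,0,-1,-0.001,-0.04,0,0,-1,-0.001,-0.04,0,0,-1,-0.001,-0.04,0,0,-1,-0.001,-0.04,0,0,-1,-0.001,-0.04,0,0,-1,-0.001,-0.04,0,0,-1,-0.001,-0.04,0,0,-1,-0.001,-0.04,0,0,-1,-0.001,-0.04,0,0,-1,-0.001,-0.04,0,0,-1,-0.001,-0.035,0,0,-1,-0.001,-0.025,0,0,-1,0,-0.01,0,0,-1]'

```text
time_s: 22.45
position: [0.5618, -0.2751, 0.4194]
tcp_rot: [-0.0, -0.007, 1.0, -0.0]
wrist_force: [-0.2, 1.2, -0.8]
opening: 0.0026
gripper_force: 78.2
```

Run:
```python
from h import *
plan((.558,-.274,.283),.018)
```

```text
t22.4 pos [ 0.5618 -0.2751  0.4194] yaw 0.014 op 0.0026 TURN -0.004 SHIFT x 0.0038 y 0.0011 z 0.1364
```

Call:
jog_arm --moves '[0,0,0,-0.004,-1,0,0,0.02,0,-1,0,0,0.02,0,-1,0,0,0.02,0,-1,0,0,0.02,0,-1,0,0,0.02,0,-1,0,0,0.02,0,-1,0,0,0.016,0,-1,0,0,0,0,-1,0,0,0,0,-1,0,0,0,0,-1,0,0,0,0,-1]'

```text
time_s: 23.95
position: [0.5633, -0.2729, 0.284]
tcp_rot: [0.0, -0.011, 1.0, -0.0]
wrist_force: [-0.4, 0.1, -0.8]
opening: 0.0029
gripper_force: 78.2
```

Run:
```python
from h import *
plan((.4925,-.275,.283),.018)
snap("side","side8");find(["skimmer_hole","hook1","rail_mid"],("side",),4)
p=arm.observe()["position"]; print(proj("side",p+[-.0215,0,.0315]),proj("side",p+[-.0215,0,-.053]))
```

```text
t23.9 pos [ 0.5633 -0.2729  0.284 ] yaw 0.022 op 0.0029 TURN 0.004 SHIFT x 0.0709 y -0.0008 z 0.0010
skimmer_hole side [(0.64, [323.1, 266.9])]
hook1 side [(0.76, [321.2, 300.1]), (0.72, [244.0, 323.6]), (0.67, [281.4, 227.0]), (0.48, [306.7, 270.4])]
rail_mid side [(0.72, [306.1, 253.2])]
[326.1719726  230.60637458] [323.40656608 261.09047372]
```

Call:
jog_arm --moves '[0.012,0,0,0,-1,0.015,0,0,0,-1,0.015,0,0,0,-1,0.015,0,0,0,-1,0.014,0,0,0,-1,0,0,0,0,-1,0,0,0,0,-1]'

```text
time_s: 25.02
position: [0.4926, -0.2742, 0.2836]
tcp_rot: [0.0, -0.011, 1.0, -0.0]
wrist_force: [-0.2, 1.1, -0.5]
opening: 0.0029
gripper_force: 78.2
```

Run:
```python
from h import *
plan((.4922,-.275,.2516),.018); print(arm.observe()["wrist_force"])
```

```text
t25.0 pos [ 0.4926 -0.2742  0.2836] yaw 0.022 op 0.0029 TURN 0.004 SHIFT x 0.0004 y -0.0008 z 0.0320
[-0.20844253  1.1012291  -0.51796512]
```

Lower onto the rail, release to about 30 mm and rise.

Call:
jog_arm --moves '[0,0,0.01,0,-1,0,0,0.01,0,-1,0,0,0.01,0,-1,0,0,0.002,0,-1,0,0,0,0,-1,0,0,0,0,-0.7,0,0,0,0,-0.5,0,0,0,0,-0.3,0,0,0,0,-0.3,0,0,0,0,-0.3,0,0,-0.02,0,-0.3,0,0,-0.03,0,-0.3,0,0,-0.04,0,-0.3,0,0,0,0,-0.3]'

```text
time_s: 26.78
position: [0.4935, -0.2753, 0.3447]
tcp_rot: [0.003, -0.011, 1.0, -0.001]
wrist_force: [-0.3, -0.4, -1.0]
opening: 0.0301
gripper_force: 0.0
```

Run:
```python
from h import *
plan((.4935,-.345,.34),.018); print(arm.observe()["wrist_force"])
snap("side","side9");snap("top","top9");find(["skimmer_hole","hook1"],k=4)
print(proj("side",(.4716,-.275,.195)),proj("side",(.4716,-.275,.2805)))
find(["turner_hole","scraper_hole"])
```

```text
t26.8 pos [ 0.4935 -0.2753  0.3447] yaw 0.022 op 0.0301 TURN 0.004 SHIFT x 0.0013 y -0.0697 z 0.0047
[-0.29021521 -0.41113188 -1.03260766]
skimmer_hole top [(0.59, [373.6, 229.2]), (0.48, [319.6, 173.0])]
skimmer_hole side [(0.84, [295.1, 285.0]), (0.74, [390.7, 353.1]), (0.31, [303.8, 254.6])]
hook1 top [(0.67, [365.7, 231.4]), (0.53, [376.1, 228.6]), (0.45, [351.5, 229.6])]
hook1 side [(0.66, [325.4, 298.4]), (0.6, [283.5, 233.0]), (0.54, [292.4, 249.9]), (0.45, [307.8, 271.1])]
[294.04303487 280.21184216] [295.49906817 250.17179857]
turner_hole top [(0.59, [155.9, 231.2])]
turner_hole side []
scraper_hole top [(0.65, [181.4, 236.8]), (0.61, [161.5, 196.7])]
scraper_hole side [(0.56, [306.0, 243.1])]
```

The skimmer hangs on the rail: hole and hook are at the predicted pixels. Next is the third hook.

Call:
jog_arm --moves '[0,-0.035,0,0.004,-0.3,0,-0.035,0,0,-0.3,0,0,0,0,-0.3,0,0,0.03,0,-0.3,0,0,0.03,0,-0.3,0,0,0.033,0,-0.3,0,0,0,0,-0.3,0,0,0,0,-1,0,0,0,0,-1,0,0,0,0,-1,0,0,0,0,-1]'

```text
time_s: 28.65
position: [0.4944, -0.3446, 0.2498]
tcp_rot: [0.001, -0.009, 1.0, -0.0]
wrist_force: [-0.0, 0.3, 5.0]
opening: 0.0026
gripper_force: 78.3
```

Run:
```python
from h import *
plan((.4935,-.345,.2516),.018); s=arm.observe();print(s["wrist_force"],s["gripper_force"])
```

```text
t28.6 pos [ 0.4944 -0.3446  0.2498] yaw 0.018 op 0.0026 TURN 0.000 SHIFT x 0.0009 y -0.0004 z -0.0018
[-0.03810227  0.3477175   5.02297348] 78.28192725777626
```

Call:
jog_arm --moves '[0,0,-0.01,0,-1,0,0,-0.01,0,-1,0,0,-0.01,0,-1,0,0,0,0,-1,-0.02,0,0,0,-1,-0.02,0,0,0,-1,-0.025,0,0,0,-1,0,0,-0.05,0,-1,0,0,-0.05,0,-1,0,0.04,0,0,-1,0,0.045,0,0,-1,0,0.045,0,0,-1,0,0.045,0,0,-1,0,0.045,0,0,-1,0,0.045,0,0,-1,0,0.045,0,0,-1,0,0.045,0,0,-1,0,0.045,0,0,-1,0,0,0,0,-1]'

```text
time_s: 31.02
position: [0.5507, 0.0615, 0.3778]
tcp_rot: [-0.001, -0.013, 1.0, 0.001]
wrist_force: [0.2, -0.7, -1.2]
opening: 0.0026
gripper_force: 78.2
```

Run:
```python
from h import *
np.set_printoptions(precision=4,suppress=True)
snap("top","top10");snap("side","side10");find(["turner_hole","turner","scraper_hole","scraper","skimmer_hole","hook1"],k=4)
for l in("turner","scraper"):
    h=finder.spot_point("top",l+"_hole")[:1];b=finder.spot_point("top",l)[:1]
    if h and b:
        H=atz("top",h[0]["location"],.064);B=atz("top",b[0]["location"],.010);v=B-H;print(l,H,B,np.hypot(*v[:2]),np.arctan2(v[1],v[0]))
plan((.4784,.397,.14),-.044); s=arm.observe();print(s["wrist_force"],s["gripper_force"])
```

```text
turner_hole top [(0.9, [155.7, 234.2])]
turner_hole side [(0.61, [229.7, 181.2])]
turner top []
turner side [(0.5, [267.7, 191.3]), (0.45, [306.3, 255.3])]
scraper_hole top [(0.64, [179.9, 235.6])]
scraper_hole side [(0.48, [185.6, 222.5])]
scraper top [(0.95, [177.5, 198.9]), (0.43, [347.6, 230.2])]
scraper side []
skimmer_hole top [(0.65, [372.4, 233.4]), (0.65, [180.1, 235.4])]
skimmer_hole side [(0.6, [289.5, 283.6])]
hook1 top [(0.43, [378.4, 230.0]), (0.42, [351.9, 229.7]), (0.39, [433.3, 226.4]), (0.24, [337.8, 267.9])]
hook1 side [(0.7, [293.0, 248.9]), (0.49, [322.7, 298.1]), (0.48, [284.5, 230.4]), (0.47, [271.7, 130.4])]
scraper [0.4964 0.3172 0.064 ] [0.6275 0.3358 0.01  ] 0.13242125089594817 0.14076940408912567
t31.9 pos [0.5513 0.0569 0.3784] yaw 0.018 op 0.0031 TURN 0.062 SHIFT x 0.0878 y 0.3366 z 0.2384
[0.2141 0.5273 0.2655] 78.23472462594509
```

Call:
jog_arm --moves '[0,0,0,0.062,-1,0.011,0.03,0,0,-1,0.011,0.044,0,0,-1,0.011,0.044,0,0,-1,0.011,0.044,0,0,-1,0.011,0.044,0,0,-1,0.011,0.044,0,0,-1,0.011,0.044,0,0,-1,0.011,0.04,0,0,-1,0,0,0,0,-1,0,0,0,0,-1]'

```text
time_s: 33.3
position: [0.4784, 0.3938, 0.3781]
tcp_rot: [0.0, 0.022, 1.0, -0.0]
wrist_force: [0.1, -0.8, -0.8]
opening: 0.0026
gripper_force: 78.3
```

```bash
cat >> h.py <<'E'
def shift(a,b,x,y,w,h,m=6):
    "sub-pixel shift of patch (x,y,w,h) of picture a in picture b"
    A=cv2.imread(f"pics/{a}.png",0);B=cv2.imread(f"pics/{b}.png",0)
    r=cv2.matchTemplate(B[y-m:y+h+m,x-m:x+w+m],A[y:y+h,x:x+w],cv2.TM_CCOEFF_NORMED);_,v,_,l=cv2.minMaxLoc(r);return (l[0]-m,l[1]-m,round(v,3))
E
python3 - <<'E'
from h import *
print("turner hole/blade",shift("top1","top10",148,224,15,18),shift("top1","top10",150,184,22,26))
print("scraper",shift("top1","top10",172,224,15,18),shift("top1","top10",174,184,18,26))
plan((.477,.397,.14),-.044)
E
```

```text
turner hole/blade (0, 0, 0.894) (0, 0, 0.878)
scraper (0, 0, 0.994) (0, 0, 0.998)
t33.3 pos [0.4784 0.3938 0.3781] yaw -0.044 op 0.0026 TURN -0.000 SHIFT x 0.0015 y 0.0031 z 0.2381
```

Call:
jog_arm --moves '[0.0015,0.003,0,0,-1,0,0,0.05,0,-1,0,0,0.05,0,-1,0,0,0.05,0,-1,0,0,0.05,0,-1,0,0,0.038,0,-1,0,0,0,0,-1,0,0,0,0,-1]'

```text
time_s: 34.3
position: [0.4779, 0.3978, 0.1422]
tcp_rot: [0.001, 0.022, 1.0, 0.001]
wrist_force: [0.6, 0.0, 0.1]
opening: 0.0029
gripper_force: 78.3
```

Run:
```python
from h import *
plan((.477,.397,.085),-.044)
snap("side","side11");snap("top","top11")
print(shift("side10","side11",262,180,20,16),shift("top1","top11",172,224,15,18))
find(["turner_hole"]); print(proj("side",(.5035,.3959,.064)))
```

```text
t34.3 pos [0.4779 0.3978 0.1422] yaw -0.045 op 0.0029 TURN -0.001 SHIFT x 0.0009 y -0.0009 z 0.0572
(0, 0, 0.998) (0, -6, 0.795)
turner_hole top [(0.7, [156.2, 234.1])]
turner_hole side [(0.57, [302.9, 253.6]), (0.49, [229.6, 182.6])]
[232.53004076 183.83463829]
```

Call:
jog_arm --moves '[0,-0.001,0.028,0,-1,0,0,0.028,0,-1,0,0,0,0,-1,-0.008,0,0,0,-1,-0.008,0,0,0,-1,-0.008,0,0,0,-1,-0.005,0,0,0,-1,0,0,0,0,-1,0,0,0,0,-1]'

```text
time_s: 35.62
position: [0.5053, 0.3952, 0.0843]
tcp_rot: [-0.0, 0.022, 1.0, -0.0]
wrist_force: [-0.0, 0.3, 0.0]
opening: 0.0025
gripper_force: 78.3
```

Run:
```python
from h import *
plan((.506,.3958,.085),-.044);print(arm.observe()["wrist_force"])
snap("side","side12");find(["turner_hole"],("side",))
print(shift("side10","side12",262,180,20,16))
```

```text
t35.6 pos [0.5053 0.3952 0.0843] yaw -0.044 op 0.0025 TURN 0.000 SHIFT x -0.0007 y 0.0006 z -0.0007
[-0.00459247  0.33738684  0.00574561]
turner_hole side [(0.64, [230.3, 183.1]), (0.52, [292.3, 328.8])]
(0, 0, 0.997)
```

Call:
jog_arm --moves '[0,0,-0.006,0,-1,0,0,-0.006,0,-1,0,0,-0.006,0,-1,0,0,-0.006,0,-1,0,0,-0.006,0,-1,0,0,-0.006,0,-1,0,0,-0.006,0,-1,0,0,-0.006,0,-1,0,0,-0.006,0,-1,0,0,-0.012,0,-1,0,0,-0.012,0,-1,0,0,-0.012,0,-1,0,0,0,0,-1]'

```text
time_s: 37.35
position: [0.5061, 0.3957, 0.176]
tcp_rot: [0.001, 0.022, 1.0, 0.001]
wrist_force: [-0.2, 0.2, -0.1]
opening: 0.0027
gripper_force: 78.3
```

Run:
```python
from h import *
plan((.506,.3958,.085),-.044);print(arm.observe()["wrist_force"])
snap("side","side13");snap("top","top13");find(["turner_hole","turner"],("side","top"))
p=arm.observe()["position"];print("pred",proj("side",p+[-.0215,0,-.053]))
print(shift("side10","side13",262,180,20,16))
```

```text
t37.4 pos [0.5061 0.3957 0.176 ] yaw -0.044 op 0.0027 TURN 0.000 SHIFT x 0.0001 y 0.0000 z 0.0910
[-0.17041595  0.16023657 -0.10680413]
turner_hole side [(0.44, [228.0, 170.9])]
turner_hole top [(0.67, [150.5, 236.4]), (0.49, [337.9, 268.6])]
turner side [(0.6, [259.7, 188.4])]
turner top [(0.9, [157.5, 206.6]), (0.44, [150.6, 236.1])]
pred [226.45126496 170.51683675]
(-5, 1, 0.906)
```

The turner is caught: its hole follows the hook. I lift it out.

Call:
jog_arm --moves '[0,0,-0.014,0,-1,0,0,-0.014,0,-1,0,0,-0.014,0,-1,0,0,-0.014,0,-1,0,0,-0.014,0,-1,0,0,-0.014,0,-1,0,0,-0.014,0,-1,0,0,-0.014,0,-1,0,0,-0.014,0,-1,0,0,-0.014,0,-1,0,0,-0.014,0,-1,0,0,-0.014,0,-1,0,0,-0.015,0,-1,0,0,-0.015,0,-1,0,0,-0.015,0,-1,0,0,-0.015,0,-1,0,0,-0.015,0,-1,0,0,0,0,-1,0,0,0,0,-1,0,0,0,0,-1]'

```text
time_s: 40.15
position: [0.5054, 0.395, 0.4165]
tcp_rot: [-0.001, 0.022, 1.0, -0.001]
wrist_force: [-0.3, 0.8, -1.4]
opening: 0.0024
gripper_force: 78.2
```

Run:
```python
from h import *
plan((.562,-.3446,.42),.018);print(arm.observe()["wrist_force"])
snap("side","side14");find(["turner_hole","turner"],("side",))
p=arm.observe()["position"];print("pred",proj("side",p+[-.0215,0,-.053]),proj("side",p+[-.02,0,-.2]))
```

```text
t40.1 pos [0.5054 0.395  0.4165] yaw -0.044 op 0.0024 TURN -0.062 SHIFT x -0.0433 y -0.7405 z -0.0035
[-0.27191595  0.76744542 -1.40443245]
turner_hole side [(0.72, [225.8, 102.9]), (0.53, [220.9, 144.7])]
turner side [(0.53, [221.3, 145.5]), (0.38, [222.1, 104.6])]
pred [223.35978956 102.55530783] [225.79061201 144.9506745 ]
```

Call:
jog_arm --moves '[-0.006,-0.015,-0.002,-0.012,-1,-0.006,-0.03,-0.002,-0.012,-1,-0.006,-0.0412,0,-0.012,-1,-0.006,-0.0412,0,-0.013,-1,-0.006,-0.0412,0,-0.013,-1,-0.006,-0.0412,0,0,-1,-0.006,-0.0412,0,0,-1,-0.006,-0.0412,0,0,-1,-0.006,-0.0412,0,0,-1,-0.006,-0.0412,0,0,-1,0,-0.0412,0,0,-1,0,-0.0412,0,0,-1,0,-0.0412,0,0,-1,0,-0.0412,0,0,-1,0,-0.0412,0,0,-1,0,-0.0412,0,0,-1,0,-0.0412,0,0,-1,0,-0.0412,0,0,-1,0,-0.025,0,0,-1,0,-0.0115,0,0,-1]'

```text
time_s: 42.8
position: [0.572, -0.3481, 0.4214]
tcp_rot: [-0.0, -0.008, 1.0, -0.0]
wrist_force: [-0.4, 0.5, -0.8]
opening: 0.0025
gripper_force: 78.2
```

Run:
```python
from h import *
plan((.562,-.3446,.282),.018);print(arm.observe()["wrist_force"])
```

```text
t42.8 pos [ 0.572  -0.3481  0.4214] yaw 0.015 op 0.0025 TURN -0.003 SHIFT x 0.0100 y 0.0036 z 0.1394
[-0.38083628  0.45976907 -0.77107919]
```

Call:
jog_arm --moves '[0,-0.002,0,-0.003,-1,0,0,0.02,0,-1,0,0,0.02,0,-1,0,0,0.02,0,-1,0,0,0.02,0,-1,0,0,0.02,0,-1,0,0,0.02,0,-1,0,0,0.019,0,-1,0,0,0,0,-1,0,0,0,0,-1,0.012,0,0,0,-1,0.012,0,0,0,-1,0,0,0,0,-1,0,0,0,0,-1]'

```text
time_s: 44.55
position: [0.5494, -0.348, 0.2827]
tcp_rot: [0.0, -0.01, 1.0, -0.0]
wrist_force: [0.0, -1.4, -1.1]
opening: 0.0025
gripper_force: 78.2
```

Run:
```python
from h import *
plan((.4944,-.35,.282),.018);print(arm.observe()["wrist_force"])
```

```text
t44.5 pos [ 0.5494 -0.348   0.2827] yaw 0.021 op 0.0025 TURN 0.003 SHIFT x 0.0550 y -0.0010 z 0.0007
[ 0.00573586 -1.35644073 -1.11367968]
```

Call:
jog_arm --moves '[0.014,0,0,0,-1,0.014,0,0,0,-1,0.014,0,0,0,-1,0.013,0,0,0,-1,0,0,0,0,-1,0,0,0,0,-1]'

```text
time_s: 45.3
position: [0.4947, -0.349, 0.2825]
tcp_rot: [0.0, -0.011, 1.0, -0.0]
wrist_force: [-1.0, 1.5, -1.7]
opening: 0.0028
gripper_force: 78.2
```

Run:
```python
from h import *
plan((.4944,-.35,.2498),.018);print(arm.observe()["wrist_force"])
```

```text
t45.3 pos [ 0.4947 -0.349   0.2825] yaw 0.021 op 0.0028 TURN 0.003 SHIFT x 0.0003 y -0.0010 z 0.0327
[-1.02172668  1.50562445 -1.74703371]
```

Call:
jog_arm --moves '[0,0,0.01,0,-1,0,0,0.01,0,-1,0,0,0.01,0,-1,0,0,0.002,0,-1,0,0,0,0,-1,0,0,0,0,-0.7,0,0,0,0,-0.5,0,0,0,0,-0.3,0,0,0,0,-0.3,0,0,0,0,-0.3,0,0,-0.02,0,-0.3,0,0,-0.03,0,-0.3,0,0,-0.04,0,-0.3,0,0,0,0,-0.3]'

```text
time_s: 47.05
position: [0.4957, -0.3503, 0.3439]
tcp_rot: [0.003, -0.01, 1.0, -0.002]
wrist_force: [-0.7, -0.5, -0.5]
opening: 0.0296
gripper_force: 0.0
```

Run:
```python
from h import *
plan((.4950,-.426,.34),.018); print(arm.observe()["wrist_force"])
snap("side","side15");snap("top","top15");find(["skimmer_hole","turner_hole","hook1"],k=4)
print(proj("side",(.4731,-.349,.195)),proj("side",(.4716,-.275,.195)), [proj("side",(.473,y,.2805)) for y in(-.195,-.275,-.349,-.426)],[proj("top",(.473,y,.2805)) for y in(-.195,-.275,-.349,-.426)])
```

```text
t47.0 pos [ 0.4957 -0.3503  0.3439] yaw 0.021 op 0.0296 TURN 0.003 SHIFT x 0.0020 y -0.0756 z 0.0039
[-0.69282243 -0.53429512 -0.47508085]
skimmer_hole top [(0.53, [374.0, 232.4])]
skimmer_hole side [(0.69, [292.9, 248.7]), (0.62, [291.3, 287.5])]
turner_hole top [(0.63, [398.4, 237.8]), (0.61, [410.3, 230.1]), (0.31, [176.6, 232.6])]
turner_hole side [(0.92, [294.0, 305.5]), (0.57, [305.7, 224.1])]
hook1 top [(0.49, [350.5, 231.2]), (0.41, [408.7, 229.8]), (0.41, [376.3, 229.6])]
hook1 side [(0.75, [367.4, 320.4]), (0.72, [293.8, 247.7]), (0.7, [325.8, 294.7]), (0.66, [279.2, 229.9])]
[307.20837785 302.39669949] [294.04303487 280.21184216] [array([283.37678037, 229.24779655]), array([296.10830268, 250.04567535]), array([309.34532501, 271.66932565]), array([324.90441389, 297.08624258])] [array([351.27676324, 229.8457483 ]), array([380.26261487, 228.99270669]), array([407.04003037, 228.20465844]), array([434.86788812, 227.38569611])]
```

Run:
```python
from h import *
sd=snap("side","side16");find(["turner_hole","turner","skimmer_hole","skimmer"],("side",))
cv2.imwrite("pics/c11.png",cv2.resize(sd[210:360,230:370],None,fx=4,fy=4,interpolation=cv2.INTER_CUBIC)[:,:,::-1])
```

```text
turner_hole side [(0.77, [316.2, 301.6])]
turner side [(0.64, [325.5, 340.3]), (0.49, [354.0, 280.7])]
skimmer_hole side [(0.84, [294.9, 282.7]), (0.75, [310.2, 272.4])]
skimmer side [(0.95, [292.8, 326.4]), (0.24, [291.0, 249.3])]
```

View pics/c11.png

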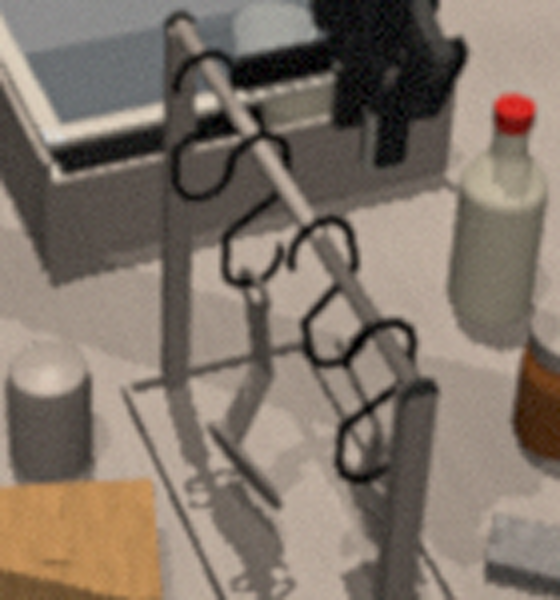

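The side crop shows the skimmer hanging still on its hook with its hole near (250,280). The turner hangs on the third hook, its handle running from (340,345) to (375,450) and still swinging a little. I use the first hook for the scraper.

Call:
jog_arm --moves '[0.001,0.04,0,0.003,-0.35,0.001,0.04,0,0,-0.35,0,0.04,0,0,-0.35,0,0.035,0,0,-0.35,0,0,0,0,-0.35,0,0,0,0,-0.35]'

```text
time_s: 48.45
position: [0.4895, -0.195, 0.3406]
tcp_rot: [0.0, -0.009, 1.0, -0.0]
wrist_force: [-0.4, -0.8, -0.9]
opening: 0.0277
gripper_force: 0.0
```

Run:
```python
from h import *
plan((.491,-.195,.25),.018)
find(["turner_hole"],("side",)); snap("side","side17"); find(["turner_hole","hook1"],("side",),4)
```

```text
t48.5 pos [ 0.4895 -0.195   0.3406] yaw 0.018 op 0.0277 TURN -0.000 SHIFT x -0.0015 y -0.0001 z 0.0906
turner_hole side [(0.77, [316.2, 301.6])]
turner_hole side [(0.73, [314.3, 299.2])]
hook1 side [(0.68, [295.0, 249.5]), (0.65, [322.9, 297.7]), (0.62, [280.9, 231.0]), (0.56, [371.5, 317.9])]
```

Call:
jog_arm --moves '[-0.0015,0,0.03,0,-0.35,0,0,0.03,0,-0.35,0,0,0.03,0,-0.35,0,0,0,0,-0.35,0,0,0,0,-1,0,0,0,0,-1,0,0,0,0,-1,0,0,0,0,-1]'

```text
time_s: 49.65
position: [0.4918, -0.1946, 0.2515]
tcp_rot: [0.001, -0.009, 1.0, -0.0]
wrist_force: [1.2, -0.3, 3.9]
opening: 0.0028
gripper_force: 78.2
```

Run:
```python
from h import *
plan((.491,-.195,.25),.018); s=arm.observe();print(s["wrist_force"],s["gripper_force"])
```

```text
t49.6 pos [ 0.4918 -0.1946  0.2515] yaw 0.018 op 0.0028 TURN 0.000 SHIFT x 0.0008 y -0.0004 z 0.0015
[ 1.15268059 -0.28799255  3.91800858] 78.16759530454874
```

Call:
jog_arm --moves '[0,0,-0.01,0,-1,0,0,-0.01,0,-1,0,0,-0.01,0,-1,0,0,0,0,-1,-0.02,0,0,0,-1,-0.02,0,0,0,-1,-0.025,0,0,0,-1,0,0,-0.05,0,-1,0,0,-0.05,0,-1,0,0.04,0,0,-1,0,0.045,0,0,-1,0,0.045,0,0,-1,0,0.045,0,0,-1,0,0.045,0,0,-1,0,0,0,0,-1]'

```text
time_s: 51.52
position: [0.5516, 0.0317, 0.3798]
tcp_rot: [-0.001, -0.013, 1.0, 0.001]
wrist_force: [0.5, -0.7, -0.1]
opening: 0.003
gripper_force: 78.1
```

Run:
```python
from h import *
np.set_printoptions(precision=4,suppress=True)
snap("top","top18");snap("side","side18")
print("scraper",shift("top1","top18",172,224,15,18),shift("top1","top18",174,184,18,26))
find(["scraper_hole","turner_hole","skimmer_hole"])
plan((.4746,.3151,.38),.024)
```

```text
scraper (0, 0, 0.994) (0, 0, 0.998)
scraper_hole top [(0.75, [182.4, 236.4])]
scraper_hole side []
turner_hole top [(0.55, [396.4, 232.3]), (0.55, [377.8, 229.7])]
turner_hole side [(0.88, [304.0, 305.7])]
skimmer_hole top [(0.64, [376.9, 231.2]), (0.31, [393.8, 180.4])]
skimmer_hole side [(0.64, [291.0, 283.9])]
t51.9 pos [0.5521 0.0259 0.3804] yaw 0.016 op 0.0028 TURN -0.008 SHIFT x 0.0705 y 0.2910 z 0.0004
```

Call:
jog_arm --moves '[0,0,0,-0.008,-1,0.01,0.035,0,0,-1,0.01,0.043,0,0,-1,0.01,0.043,0,0,-1,0.01,0.043,0,0,-1,0.01,0.043,0,0,-1,0.01,0.043,0,0,-1,0.01,0.041,0,0,-1,0,0,0,0,-1,0,0,0,0,-1]'

```text
time_s: 53.18
position: [0.4749, 0.3153, 0.3802]
tcp_rot: [0.0, -0.013, 1.0, -0.0]
wrist_force: [-0.8, -0.3, -0.9]
opening: 0.0029
gripper_force: 78.2
```

Run:
```python
from h import *
plan((.4746,.3151,.142),.024)
```

```text
t53.2 pos [0.4749 0.3153 0.3802] yaw 0.026 op 0.0029 TURN 0.002 SHIFT x 0.0003 y -0.0002 z 0.2382
```

Call:
jog_arm --moves '[0,0,0.05,0,-1,0,0,0.05,0,-1,0,0,0.05,0,-1,0,0,0.05,0,-1,0,0,0.038,0,-1,0,0,0,0,-1,0,0,0,0,-1]'

```text
time_s: 54.05
position: [0.4759, 0.3159, 0.144]
tcp_rot: [0.001, -0.012, 1.0, 0.001]
wrist_force: [0.0, -0.8, 0.9]
opening: 0.0028
gripper_force: 78.2
```

Run:
```python
from h import *
plan((.4746,.3151,.085),.024)
snap("top","top19");snap("side","side19");find(["scraper_hole"]);print(proj("side",(.5011,.3157,.064)))
print("scraper",shift("top1","top19",172,226,15,16),shift("top1","top19",174,184,18,26))
```

```text
t54.0 pos [0.4759 0.3159 0.144 ] yaw 0.025 op 0.0028 TURN 0.001 SHIFT x 0.0014 y -0.0008 z 0.0590
scraper_hole top [(0.76, [180.8, 236.5])]
scraper_hole side []
[237.98391619 195.44026788]
scraper (1, -2, 0.581) (0, 0, 0.998)
```

Call:
jog_arm --moves '[0.001,0,0.029,0,-1,0,0,0.029,0,-1,0,0,0,0,-1,-0.008,0,0,0,-1,-0.008,0,0,0,-1,-0.008,0,0,0,-1,-0.005,0,0,0,-1,0,0,0,0,-1,0,0,0,0,-1]'

```text
time_s: 55.38
position: [0.5022, 0.3168, 0.0843]
tcp_rot: [-0.0, -0.013, 1.0, -0.0]
wrist_force: [-0.5, 0.5, -1.2]
opening: 0.0032
gripper_force: 78.2
```

Run:
```python
from h import *
plan((.5036,.3158,.085),.024);print(arm.observe()["wrist_force"])
snap("top","top20");print(shift("top1","top20",174,184,18,26))
```

```text
t55.4 pos [0.5022 0.3168 0.0843] yaw 0.026 op 0.0032 TURN 0.002 SHIFT x -0.0014 y -0.0010 z -0.0007
[-0.5124042   0.47634448 -1.1925627 ]
(0, 0, 0.995)
```

Call:
jog_arm --moves '[-0.001,-0.001,0,0,-1,0,0,-0.006,0,-1,0,0,-0.006,0,-1,0,0,-0.006,0,-1,0,0,-0.006,0,-1,0,0,-0.006,0,-1,0,0,-0.006,0,-1,0,0,-0.006,0,-1,0,0,-0.006,0,-1,0,0,-0.006,0,-1,0,0,-0.012,0,-1,0,0,-0.012,0,-1,0,0,-0.012,0,-1,0,0,0,0,-1]'

```text
time_s: 57.18
position: [0.5041, 0.3163, 0.1758]
tcp_rot: [0.001, -0.013, 1.0, 0.001]
wrist_force: [-0.2, 0.2, -0.8]
opening: 0.0029
gripper_force: 78.2
```

Run:
```python
from h import *
plan((.5036,.3158,.085),.024);print(arm.observe()["wrist_force"])
snap("side","side21");snap("top","top21");find(["scraper_hole","scraper"]);print(shift("top1","top21",174,184,18,26,10))
p=arm.observe()["position"];print("pred",proj("side",p+[-.0215,0,-.053]))
```

```text
t57.2 pos [0.5041 0.3163 0.1758] yaw 0.026 op 0.0029 TURN 0.002 SHIFT x 0.0005 y -0.0005 z 0.0908
[-0.17977459  0.248422   -0.76813436]
scraper_hole top []
scraper_hole side [(0.41, [233.4, 180.2]), (0.3, [368.9, 316.4])]
scraper top [(0.54, [178.5, 206.4])]
scraper side []
(0, 9, 0.904)
pred [231.79630183 181.72391868]
```

The scraper is caught: its hole is at the hook and its blade has been drawn back. I lift.

Call:
jog_arm --moves '[0,0,-0.014,0,-1,0,0,-0.014,0,-1,0,0,-0.014,0,-1,0,0,-0.014,0,-1,0,0,-0.014,0,-1,0,0,-0.014,0,-1,0,0,-0.014,0,-1,0,0,-0.014,0,-1,0,0,-0.014,0,-1,0,0,-0.014,0,-1,0,0,-0.014,0,-1,0,0,-0.014,0,-1,0,0,-0.015,0,-1,0,0,-0.015,0,-1,0,0,-0.015,0,-1,0,0,-0.015,0,-1,0,0,-0.02,0,-1,0,0,0,0,-1,0,0,0,0,-1,0,0,0,0,-1]'

```text
time_s: 59.98
position: [0.5032, 0.3156, 0.4214]
tcp_rot: [-0.001, -0.013, 1.0, -0.001]
wrist_force: [0.3, -0.5, -2.5]
opening: 0.0027
gripper_force: 78.1
```

Run:
```python
from h import *
plan((.57,-.1946,.42),.018);print(arm.observe()["wrist_force"])
snap("side","side22");find(["scraper_hole","scraper"],("side",))
p=arm.observe()["position"];print("pred",proj("side",p+[-.0215,0,-.053]),proj("side",p+[-.02,0,-.2]))
```

```text
t60.0 pos [0.5032 0.3156 0.4214] yaw 0.026 op 0.0027 TURN 0.008 SHIFT x -0.0576 y -0.5113 z 0.0014
[ 0.32139188 -0.46896269 -2.53367927]
scraper_hole side [(0.64, [186.8, 222.9]), (0.48, [225.2, 112.0])]
scraper side [(0.64, [224.5, 160.0])]
pred [228.98688273 110.32524624] [231.22082172 154.12170236]
```

Call:
jog_arm --moves '[-0.006,-0.015,0,0.008,-1,-0.006,-0.03,0,0,-1,-0.006,-0.04,0,0,-1,-0.006,-0.04,0,0,-1,-0.006,-0.04,0,0,-1,-0.006,-0.04,0,0,-1,-0.006,-0.04,0,0,-1,-0.006,-0.04,0,0,-1,-0.006,-0.04,0,0,-1,-0.004,-0.04,0,0,-1,0,-0.04,0,0,-1,0,-0.04,0,0,-1,0,-0.04,0,0,-1,0,-0.018,0,0,-1,0,-0.008,0,0,-1,0,0,0,0,-1,0,0,0,0,-1,0,0,0,0,-1]'

```text
time_s: 62.38
position: [0.5712, -0.1927, 0.4224]
tcp_rot: [0.0, -0.01, 1.0, 0.0]
wrist_force: [1.3, -0.5, -1.4]
opening: 0.0028
gripper_force: 78.1
```

Run:
```python
from h import *
plan((.565,-.1946,.2825),.018);print(arm.observe()["wrist_force"])
```

```text
t62.4 pos [ 0.5712 -0.1927  0.4224] yaw 0.020 op 0.0028 TURN 0.002 SHIFT x 0.0062 y -0.0018 z 0.1399
[ 1.29861504 -0.54574845 -1.42228604]
```

Call:
jog_arm --moves '[0,-0.002,0.02,0.002,-1,0,0,0.02,0,-1,0,0,0.02,0,-1,0,0,0.02,0,-1,0,0,0.02,0,-1,0,0,0.02,0,-1,0,0,0.02,0,-1,0,0,0,0,-1,0,0,0,0,-1,0.012,0,0,0,-1,0.012,0,0,0,-1,0,0,0,0,-1,0,0,0,0,-1,0,0,0,0,-1]'

```text
time_s: 64.12
position: [0.5472, -0.1962, 0.2824]
tcp_rot: [0.0, -0.008, 1.0, 0.0]
wrist_force: [0.5, -1.3, -1.3]
opening: 0.0029
gripper_force: 78.1
```

Run:
```python
from h import *
plan((.4918,-.1946,.2825),.018);print(arm.observe()["wrist_force"])
```

```text
t64.1 pos [ 0.5472 -0.1962  0.2824] yaw 0.017 op 0.0029 TURN -0.001 SHIFT x 0.0553 y 0.0026 z -0.0001
[ 0.52114684 -1.33600687 -1.25347059]
```

Call:
jog_arm --moves '[0.014,0.001,0,0,-1,0.014,0,0,0,-1,0.014,0,0,0,-1,0.013,0,0,0,-1,0,0,0,0,-1,0,0,0,0,-1]'

```text
time_s: 64.88
position: [0.4922, -0.1962, 0.2826]
tcp_rot: [0.0, -0.008, 1.0, -0.0]
wrist_force: [-0.3, -0.7, -1.0]
opening: 0.0027
gripper_force: 78.1
```

Run:
```python
from h import *
plan((.4918,-.1946,.2515),.018);print(arm.observe()["wrist_force"])
```

```text
t64.9 pos [ 0.4922 -0.1962  0.2826] yaw 0.016 op 0.0027 TURN -0.002 SHIFT x 0.0004 y 0.0016 z 0.0311
[-0.31380347 -0.71638772 -1.01070784]
```

Call:
jog_arm --moves '[0,0,0.01,0,-1,0,0,0.01,0,-1,0,0,0.01,0,-1,0,0,0.001,0,-1,0,0,0,0,-1,0,0,0,0,-0.7,0,0,0,0,-0.5,0,0,0,0,-0.35,0,0,0,0,-0.35,0,0,0,0,-0.35,0,0,-0.02,0,-0.35,0,0,-0.03,0,-0.35,0,0,-0.04,0,-0.35,0,0,0,0,0,0,0.03,0,0,0,0,0.045,0,0,0,0,0.045,0,0,0,0,0.045,0,0,0,0,0.045,0,0,0,0,0,0,0,0]'

```text
time_s: 67.38
position: [0.4878, 0.0176, 0.3404]
tcp_rot: [-0.001, -0.012, 1.0, 0.0]
wrist_force: [-0.3, -0.6, -0.4]
opening: 0.0426
gripper_force: 0.0
```

Run:
```python
from h import *
np.set_printoptions(precision=4,suppress=True)
sd=snap("side","side23");snap("top","top23");find(["skimmer_hole","turner_hole","scraper_hole","hook1"],k=4)
cv2.imwrite("pics/c12.png",cv2.resize(sd[210:360,230:370],None,fx=4,fy=4,interpolation=cv2.INTER_CUBIC)[:,:,::-1])
for l in("door_left_pull","door_right_pull"):
    r=finder.spot_point("side",l)
    for q in r[:2]: print(l,q["score"],atz("side",q["location"],.12))
# fin in top1: crop centre (343,298)
print("top fin",atz("top",(110+343.5/4-.5,155+298.5/4-.5),.12))
plan((.5054,.263,.2),.035)
```

```text
skimmer_hole top [(0.6, [372.9, 234.7])]
skimmer_hole side [(0.81, [293.5, 282.3]), (0.69, [268.2, 304.4])]
turner_hole top [(0.5, [396.5, 233.3]), (0.35, [374.4, 232.8])]
turner_hole side [(0.79, [303.6, 303.5])]
scraper_hole top [(0.69, [343.9, 239.8]), (0.52, [365.1, 239.3])]
scraper_hole side [(0.66, [276.0, 259.1]), (0.61, [351.1, 283.2]), (0.6, [294.2, 283.4]), (0.58, [304.9, 253.5])]
hook1 top [(0.65, [435.2, 226.9]), (0.6, [377.4, 232.6]), (0.58, [409.7, 228.2]), (0.41, [349.4, 230.5])]
hook1 side [(0.77, [322.6, 297.6]), (0.48, [310.8, 268.3]), (0.46, [291.6, 249.0]), (0.44, [280.4, 225.9])]
door_left_pull 0.66 [0.5063 0.2657 0.12  ]
door_right_pull 0.71 [0.6129 0.0259 0.12  ]
top fin [0.5086 0.2586 0.12  ]
t68.0 pos [0.4885 0.0134 0.3414] yaw 0.016 op 0.0432 TURN -0.019 SHIFT x -0.0256 y 0.2489 z 0.1414
```

View pics/c12.png

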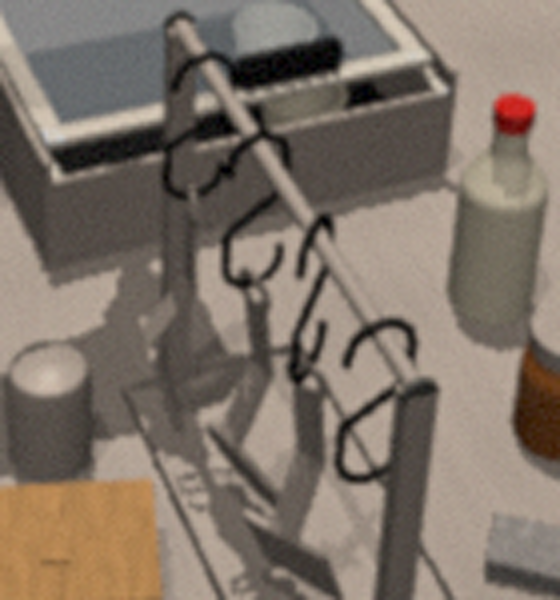

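All three tools hang: scraper hole at (193,195), skimmer at (250,280), turner at (305,375). The spare hook is untouched. I go to the left pull to shut that door.

Call:
jog_arm --moves '[-0.005,0.04,0,-0.019,0,-0.005,0.045,0.01,0,0,-0.005,0.045,0.03,0,0,-0.005,0.045,0.03,0,0,-0.004,0.045,0.03,0,0,-0.002,0.028,0.03,0,0,0,0,0,0,0,0,0,0,0,0]'

```text
time_s: 68.97
position: [0.5072, 0.2615, 0.2119]
tcp_rot: [0.0, -0.017, 1.0, -0.0]
wrist_force: [0.5, -1.6, 0.5]
opening: 0.0426
gripper_force: 0.0
```

Run:
```python
from h import *
plan((.507,.261,.094),.035)
```

```text
t69.0 pos [0.5072 0.2615 0.2119] yaw 0.034 op 0.0426 TURN -0.001 SHIFT x 0.0002 y -0.0005 z 0.1179
```

Call:
jog_arm --moves '[0,0,0.04,0,0,0,0,0.04,0,0,0,0,0.031,0,0,0,0,0,0,-1,0,0,0,0,-1,0,0,0,0,-1,0,0,0,0,-1,0,0.015,0,0,-1,0,0.03,0,0,-1,0,0.03,0,0,-1,0,0.03,0,0,-1,0,0.03,0,0,-1,0,0.03,0,0,-1,0,0.02,0,0,-1,0,0.015,0,0,-1,0,0.007,0,0,-1,0,0,0,0,-1,0,0,0,0,-1]' --newtons 40

```text
time_s: 71.22
position: [0.4998, 0.4705, 0.102]
tcp_rot: [0.001, -0.018, 1.0, 0.001]
wrist_force: [0.4, 2.6, 4.6]
opening: 0.0109
gripper_force: 43.6
```

Run:
```python
from h import *
plan((.498,.467,.1),.035);s=arm.observe();print(s["wrist_force"],s["gripper_force"])
```

```text
t71.2 pos [0.4998 0.4705 0.102 ] yaw 0.035 op 0.0109 TURN 0.000 SHIFT x 0.0019 y -0.0034 z 0.0020
[0.37054395 2.55638654 4.60109735] 43.58628988265991
```

Call:
jog_arm --moves '[0,0.004,0,0,-1,0,0.004,0,0,-1,0,0,0,0,-1]'

```text
time_s: 71.6
position: [0.4996, 0.4778, 0.1021]
tcp_rot: [0.001, -0.018, 1.0, 0.001]
wrist_force: [-0.6, 0.2, 5.9]
opening: 0.0109
gripper_force: 43.7
```

Call:
jog_arm --moves '[0,0.004,0,0,-1,0,0.004,0,0,-1,0,0,0,0,-1]'

```text
time_s: 71.97
position: [0.4995, 0.4781, 0.1019]
tcp_rot: [-0.002, -0.016, 1.0, -0.006]
wrist_force: [-6.7, -18.3, 18.5]
opening: 0.0113
gripper_force: 45.5
```

The left door is at its stop: 0.215 m of travel, with force rising. I release and go to the right pull.

Call:
jog_arm --moves '[0,-0.007,0,0,-1,0,0,0,0,0,0,0,0,0,0,0,0,0,0,0,0,0,-0.04,0,0,0,0,-0.05,0,0,-0.012,-0.04,0,0,0,-0.012,-0.045,0,0,0,-0.012,-0.045,0,0,0,-0.012,-0.045,0,0,0,-0.012,-0.045,0,0,0,-0.012,-0.045,0,0,0,-0.012,-0.045,0,0,0,-0.012,-0.045,0,0,0,-0.012,-0.045,0,0,0,0,-0.045,0,0,0,0,0,0,0,0]'

```text
time_s: 74.1
position: [0.6228, 0.0318, 0.1902]
tcp_rot: [-0.0, -0.014, 1.0, -0.001]
wrist_force: [-0.2, 0.2, -0.3]
opening: 0.0428
gripper_force: 0.0
```

Run:
```python
from h import *
np.set_printoptions(precision=4,suppress=True)
snap("side","side24");snap("top","top24")
for l in("door_left_pull","door_right_pull"):
  for c in("side","top"):
    for q in finder.spot_point(c,l)[:2]: print(l,c,round(q["score"],2),np.round(q["location"],1),atz(c,q["location"],.12))
plan((.617,.023,.1),.035)
```

```text
door_left_pull side 0.62 [223.8 158.5] [0.4971 0.4856 0.12  ]
door_left_pull top 0.65 [128.4 232.2] [0.5051 0.4655 0.12  ]
door_left_pull top 0.35 [399.  231.9] [ 0.4812 -0.3726  0.12  ]
door_right_pull side 0.95 [304.  222.6] [0.6209 0.0254 0.12  ]
door_right_pull side 0.73 [322.9 298.8] [ 0.5457 -0.2798  0.12  ]
t74.4 pos [0.6224 0.0392 0.1903] yaw 0.038 op 0.0431 TURN 0.003 SHIFT x 0.0059 y -0.0160 z 0.0903
```

Call:
jog_arm --moves '[0.004,-0.0155,0,0.003,0,0,0,0,0,0,0,0,0.03,0,0,0,0,0.03,0,0,0,0,0.025,0,0,0,0,0,0,-1,0,0,0,0,-1,0,0,0,0,-1,0,0,0,0,-1,0,-0.008,0,0,-1,0,-0.008,0,0,-1,0,0,0,0,-1]'

```text
time_s: 75.9
position: [0.6194, 0.01, 0.1058]
tcp_rot: [-0.0, -0.017, 1.0, 0.003]
wrist_force: [-2.6, 11.6, -2.2]
opening: 0.0107
gripper_force: 42.2
```

Run:
```python
from h import *
plan((.617,-.0,.1),.035);s=arm.observe();print(s["wrist_force"],s["gripper_force"])
```

```text
t75.9 pos [0.6194 0.01   0.1058] yaw 0.034 op 0.0107 TURN -0.001 SHIFT x 0.0027 y -0.0099 z 0.0058
[-2.59489167 11.60167183 -2.15014471] 42.19699501991272
```

Call:
jog_arm --moves '[0,-0.004,0,0,-1,0,-0.004,0,0,-1,0,0,0,0,-1,0,0,0,0,-1]'

```text
time_s: 76.4
position: [0.6194, 0.0099, 0.1058]
tcp_rot: [-0.0, -0.019, 1.0, 0.007]
wrist_force: [-2.7, 25.4, -1.9]
opening: 0.0109
gripper_force: 42.2
```

The right door is firmly at its stop too. I release and retreat.

Call:
jog_arm --moves '[0,0.009,0,0,-1,0,0,0,0,0,0,0,0,0,0,0,0,0,0,0,0,0,-0.04,0,0,0,0,-0.05,0,0,0,0.03,-0.05,0,0,0,0.045,-0.03,0,0,0,0.045,0,0,0,0,0.04,0,0,0,0,0,0,0,0,0,0,0,0,0]'

```text
time_s: 77.9
position: [0.6148, 0.165, 0.2754]
tcp_rot: [0.0, -0.015, 1.0, -0.001]
wrist_force: [0.9, -0.1, -0.3]
opening: 0.0426
gripper_force: 0.0
```

Run:
```python
from h import *
np.set_printoptions(precision=4,suppress=True)
sd=snap("side","side25");snap("top","top25")
for l in("door_left_pull","door_right_pull"):
  for c in("side","top"):
    for q in finder.spot_point(c,l)[:1]: print(l,c,round(q["score"],2),np.round(q["location"],1),atz(c,q["location"],.12))
find(["skimmer_hole","turner_hole","scraper_hole"],("side",),1);find(["hook1"],("side",),4)
print(arm.observe()["wrist_force"],arm.observe()["position"])
cv2.imwrite("pics/c13.png",cv2.resize(sd[140:360,180:400],None,fx=2.7,fy=2.7,interpolation=cv2.INTER_CUBIC)[:,:,::-1])
```

```text
door_left_pull side 0.75 [222.8 161.5] [0.4882 0.4644 0.12  ]
door_left_pull top 0.69 [126.  232.8] [0.5035 0.4729 0.12  ]
door_right_pull side 0.81 [305.9 224.7] [0.6221 0.0139 0.12  ]
door_right_pull top 0.58 [275.8 192.1] [0.6184 0.0057 0.12  ]
skimmer_hole side [(0.59, [294.4, 283.4])]
turner_hole side [(0.82, [304.3, 306.5])]
scraper_hole side [(0.47, [279.5, 260.8])]
hook1 side [(0.76, [326.8, 299.3]), (0.7, [307.4, 271.5]), (0.67, [282.3, 233.9]), (0.5, [292.2, 248.7])]
[-0.4247  0.3682 -0.4889] [0.6145 0.1664 0.2754]
```

View pics/c13.png

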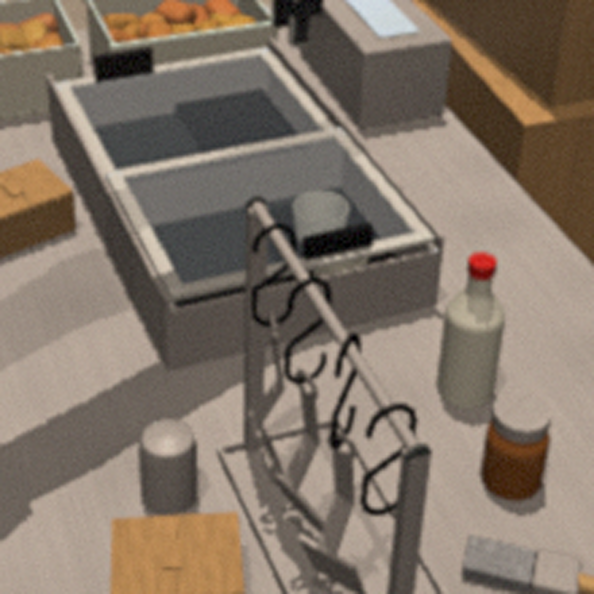

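The compartment is empty, both doors are against their outer ends, and the three tools plus the spare hook hang on the rail (around (250–420, 230–510)). I hand in.

```bash
python3 -c "
from h import *
print(workorder.finish_job())"
```

```text
the job is handed in; nothing more can be done
None
```

I handed the job in at about 78 s: skimmer, turner and scraper each hang on their own hook on the rail, the spare hook is untouched, and both doors are pushed to their stops. The system gave no verdict.

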